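# Pack the outing caddy at the changing table

## Robot

A 7-joint arm with a two-finger parallel gripper is mounted at the origin on the work surface. World frame = base frame: x ahead of the robot, y to its left, z up, the work surface at z = 0. Lengths are in m, angles in rad, forces in N, time in s.
With the tool pointing down it reaches from about 0.4 to 0.9 m from the base axis. Payload 5.5 kg.
Tool frame: the origin (TCP) lies midway between the tips of the shut fingers; the grasp point (between the pads) lies 19 mm behind it; z points along the fingers, y is the line along which they close (so a half turn about z gives the same grasp; the last joint's range is limited). The gripper opens to 85 mm and grips with 20 to 120 N. Pads are 22 mm wide; open, the fingers measure 114 mm over their backs; the gripper's body (76 mm by 85 mm) begins 54 mm behind the grasp point. The pads swing forward as they close: fully open they stand 13 mm farther back than shut.
Start: joints at [-0.941, 0.501, -0.427, 1.55, 0.221, 1.138, -0.21], TCP at [0.233, 0.607, 0.231] pointing down, gripper open.
Joint ranges: [-2.88, 2.88], [-0.31, 2.03], [-1.54, 1.56], [0.2, 2.42], [-1.41, 4.55], [0.19, 2.02], [-2.57, 2.57]. Speed limits (rad/s): [2.57, 2.57, 3.14, 3.14, 3.14, 3.14, 3.14].

## Interface

Orientations are given as a unit quaternion [w, x, y, z].
In Python, from rig import ctrl gives the robot as it stands.
- The arm moves only by the tool arm_command, never from a script. Its argument "series" is a list of rows, each an object with "offset": the shift along the tool's x, y, z in cm, a list of three; "delta_rot": the turn, a rotation vector about the tool's x, y, z in rad, a list of three. A call has exactly 5 rows; each row shifts and turns the commanded pose from where the row before left it, along the tool's axes as they then stand; what a row does not reach is not made up. A row lasts 1/10 s, in which the tool goes at most 50 mm and 8.59 degrees, less where a joint would pass 70% of its speed; a pose out of reach is approached as far as the arm can. A call is refused whole if a number of a shift passes 5 or a number of a turn 0.15, either way. A call with a gripper value outside its range is refused whole. "gripper" is the finger opening in cm, from 0 to 8.54, set as the call begins (left out, the last holds). The fingers move at their own pace and stop on an object; "grip_force" is the grip in N (left out, the last holds). Time passes only in rows, so rows that do not move let the fingers close, or fill a call up. It gives the time, the measured TCP pose, the force, the opening and the grip force at its end, in the units of the state.
- ctrl.observe(): the state, without advancing time (a new reading comes with each control period).
- ctrl.snapshot(name): name is "side" or "top"; returns the picture (420x560x3 uint8, red, green, blue); there is no depth.
- ctrl.camera_model(name): a dict with "K" (3x3 intrinsics, pixels), "k1" (the pictures are not rectified: a ray, as slopes to the right and down, at radius r is drawn at 1 + k1 r^2 times it, then the intrinsics apply), "cam_to_world" (4x4, takes a point from camera to world coordinates). Camera axes: x right, y up, looking along -z (the intrinsics and any distortion apply to the point x, -y, -z); pixel columns grow to the right and rows downward; lengths in m; the calibration is good to about 2 mm. A picture is of the moment at which its call begins. camera_model takes no time and is no camera call.
- ctrl.close_job(): hands the job in; it is judged then, once.
The state is a dict: "t": time; "joints": joint angles; "qvel": joint speeds; "effort": joint torques, N m; "position": TCP position; "tcp_rot": TCP orientation; "wrist_force": force on the tool from outside, world axes, zero at the start; "wrist_torque": the same for the moment, N m; "grip_width": finger opening in m; "gripper_force": force on a finger pad.
Only numpy, scipy, OpenCV 4.12 (cv2) and the standard library are available. Lean on these libraries where they do the work, as an engineer would, in place of code of your own. Each camera call takes 0.05 s, during which the arm holds its last target. There are 200 camera calls.

## Task

Pack the white caddy for an outing: stand the widest jar in the middle of the wider round holder and the narrowest jar in the middle of the narrower one, lay the two-headed beech teether flat, centred and lengthwise, in the oblong holder, and put the orange ball in the middle of the square one. Leave the middle-sized jar and the one-headed beech rattle where they are on the turntable. Set everything down gently, do not drop it, and let go of it all.

Things in the scene. Friction and masses are not known exactly. Their poses are not given: they have to be found in the camera images.
- jar_large: The widest of three jars: closed white plastic jar, a plain upright cylinder 62 mm across and 46 mm tall with a flat lid of the same width. Origin: centre of its underside, z up its axis. Starts in any of 5 places, 115 mm apart, on the grey turntable (disc 300 mm across, top 18 mm above the table, stiff to turn). About 140 g.
- jar_small: The narrowest of three jars: closed white plastic jar, a plain upright cylinder 38 mm across and 46 mm tall with a flat lid of the same width. Origin: centre of its underside, z up its axis. Starts in any of 5 places, 115 mm apart, on the grey turntable (disc 300 mm across, top 18 mm above the table, stiff to turn). About 50 g.
- jar_middle: The middle-sized of three jars, which stays where it is: closed white plastic jar, a plain upright cylinder 50 mm across and 46 mm tall with a flat lid of the same width. Origin: centre of its underside, z up its axis. Starts in any of 5 places, 115 mm apart, on the grey turntable (disc 300 mm across, top 18 mm above the table, stiff to turn).
- teether: Beech teether lying flat, a dumb-bell: a round disc 32 mm across at each end, joined by a straight bar 16 mm wide, 30 mm of it free; 90 mm long, 20 mm thick. Origin: middle of its underside, x along its length, z up. About 45 g. Starts in any of 5 places, 115 mm apart, on the grey turntable (disc 300 mm across, top 18 mm above the table, stiff to turn).
- rattle: Beech rattle lying flat, which stays where it is: one round disc 40 mm across at one end only (+x) and a straight stick 16 mm wide; 90 mm long, 20 mm thick. Origin: middle of its length on its underside, x along its length. Starts in any of 5 places, 115 mm apart, on the grey turntable (disc 300 mm across, top 18 mm above the table, stiff to turn).
- ball: Orange plastic ball 60 mm across with a small flat, 20 mm across, under it; lies on the table between the turntable and the caddy. Origin: its centre, 28 mm above what it stands on while on its flat. About 50 g.
- well_wide: The wider of two round grey holders, a shallow cup with inner diameter 80 mm (outer 88); inner floor 3 mm above its underside, rim 8 mm above the inner floor. Origin: centre of its underside (4 mm above the table), z up. Fixed in any of 4 places on a white caddy (268 x 224 mm, rim 10 mm above the table); neighbours 126 mm along, 104 mm across.
- well_narrow: The narrower of two round grey holders, a shallow cup with inner diameter 56 mm (outer 64); inner floor 3 mm above its underside, rim 8 mm above the inner floor. Origin: centre of its underside (4 mm above the table), z up. Fixed in any of 4 places on a white caddy (268 x 224 mm, rim 10 mm above the table); neighbours 126 mm along, 104 mm across.
- tray_oblong: Oblong grey holder, a shallow tray, inside 112 mm long (x) and 64 mm wide (y), walls 3 mm thick; inner floor 3 mm above its underside, walls 8 mm above the inner floor. Origin: centre of its underside (4 mm above the table), x along its length, z up. Fixed in any of 4 places on a white caddy (268 x 224 mm, rim 10 mm above the table); neighbours 126 mm along, 104 mm across.
- tray_square: Square grey holder, a shallow tray, inside 64 x 64 mm, walls 3 mm thick; inner floor 3 mm above its underside, walls 8 mm above the inner floor. Origin: centre of its underside (4 mm above the table), z up. Fixed in any of 4 places on a white caddy (268 x 224 mm, rim 10 mm above the table); neighbours 126 mm along, 104 mm across.

How it is judged:
By the outcome, as a careful person would: the job done as asked, in the order asked, and still so for the second after the job is handed in, with the robot touching nothing.
It also fails if it takes over 112 s, if anything falls off the work surface, if the arm or the gripper's body presses on something with over 40 N, if the wrist force passes 120 N, or if a joint passes its speed limit or range.

## Working session

There is one attempt and no reset: what is moved stays moved. The work goes in short steps, Python scripts to look and compute and a tool call to move; the robot and the scene stay as the last step left them, time stands still between calls to the robot, and variables do not carry over. Pictures are saved under pics/ and viewed, at most 14 in all, crops included, and the job is handed in when it is done.

Besides the shell and the picture viewer there is one more tool, called by a JSON object that holds its "name" and its "arguments", one argument or row to a line. arm_command: Moves the arm, as the interface text tells. Its arguments: {"type":"object","properties":{"series":{"type":"array"},"gripper":{"type":"number"},"grip_force":{"type":"number"}},"required":["series"]}

```bash
ls; mkdir -p pics
python3 - <<'E'
from rig import ctrl
import cv2,numpy as np
np.set_printoptions(precision=4,suppress=True)
print(ctrl.observe())
for n in("side","top"):
    m=ctrl.camera_model(n);print(n,np.array(m["K"]),m["k1"],np.array(m["cam_to_world"]))
    cv2.imwrite(f"pics/{n}0.png",ctrl.snapshot(n)[:,:,::-1])
E
```

```text
pics
{'t': 0.0, 'joints': array([-0.9408,  0.5019, -0.4268,  1.5514,  0.2208,  1.1383, -0.2103]), 'qvel': array([-0.0016,  0.0001,  0.0013,  0.0009, -0.0002, -0.0004,  0.0005]), 'effort': array([  0.0006, -56.9537,  -5.8158, -28.0931,   0.0106,   0.0123,
        -0.    ]), 'position': array([0.2329, 0.6061, 0.2302]), 'tcp_rot': array([-0.0002,  0.1824,  0.9832, -0.001 ]), 'wrist_force': array([ 0.7778, -0.9658,  0.77  ]), 'wrist_torque': array([-0.0248, -0.01  , -0.0171]), 'gripper_force': 0.0, 'grip_width': 0.08513580685894842}
side [[479.1819   0.     286.028 ]
 [  0.     479.1819 213.4308]
 [  0.       0.       1.    ]] -0.13626005080000742 [[ 0.7759  0.3698 -0.5111 -0.0333]
 [-0.6307  0.4744 -0.6142 -0.6777]
 [ 0.0153  0.7989  0.6013  0.7025]
 [ 0.      0.      0.      1.    ]]
top [[445.2416   0.     281.7479]
 [  0.     445.2416 210.1388]
 [  0.       0.       1.    ]] -0.014928793228844191 [[ 0.0275  0.9871 -0.1576  0.3331]
 [-0.9996  0.0286  0.0047 -0.0038]
 [ 0.0091  0.1574  0.9875  1.121 ]
 [ 0.      0.      0.      1.    ]]
```

View pics/top0.png

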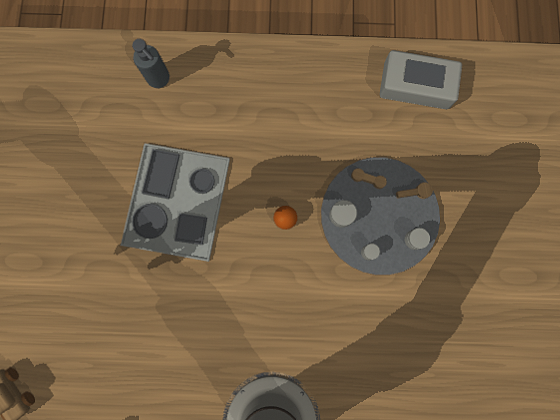

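View pics/side0.png

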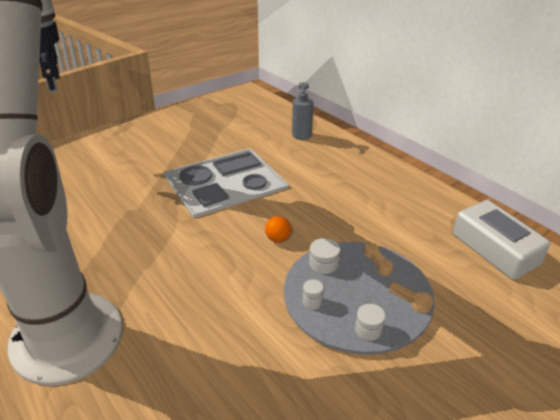

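The top view shows the turntable around (381,215). On it are the large jar (344,213), small jar (372,251), middle jar (419,238), teether (369,179) and rattle (414,189). The ball is at (285,217). The caddy has the wide well at (150,221), narrow (204,180), oblong (161,172) and square (191,228). The side view agrees. Next I'll enlarge crops of both.

Run:
```python
import cv2,numpy as np
t=cv2.imread("pics/top0.png");s=cv2.imread("pics/side0.png")
a=cv2.resize(t[145:285,310:450],None,fx=4,fy=4,interpolation=cv2.INTER_CUBIC)
cv2.imwrite("pics/t_tt.png",a)
a=cv2.resize(s[230:350,280:440],None,fx=4.5,fy=4.5,interpolation=cv2.INTER_CUBIC);cv2.imwrite("pics/s_tt.png",a)
a=cv2.resize(t[135:265,115:240],None,fx=4.,fy=4.,interpolation=cv2.INTER_CUBIC);
b=cv2.resize(s[145:215,160:295],None,fx=4,fy=4,interpolation=cv2.INTER_CUBIC)
cv2.imwrite("pics/t_cad.png",a);cv2.imwrite("pics/s_cad.png",b)
```

```text
(no output)
```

View pics/t_tt.png

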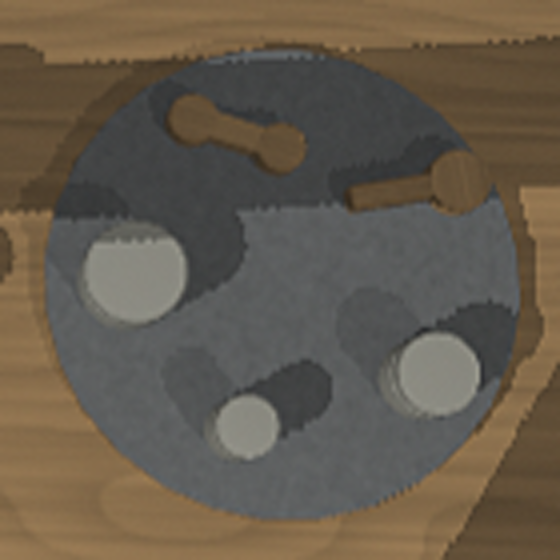

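View pics/s_tt.png

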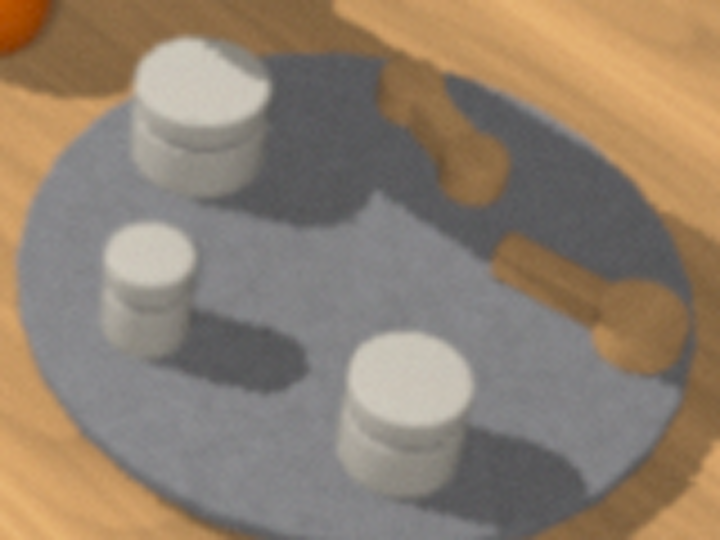

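View pics/t_cad.png

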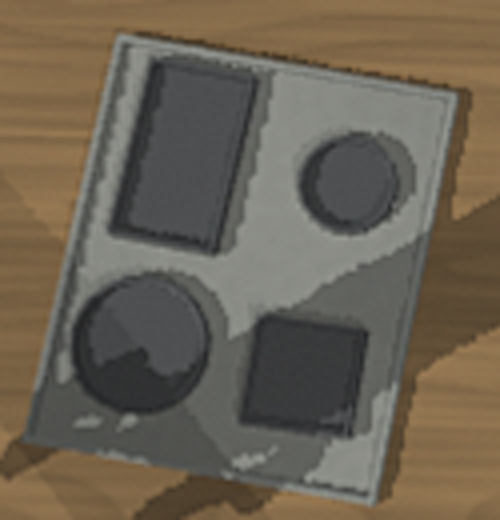

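View pics/s_cad.png

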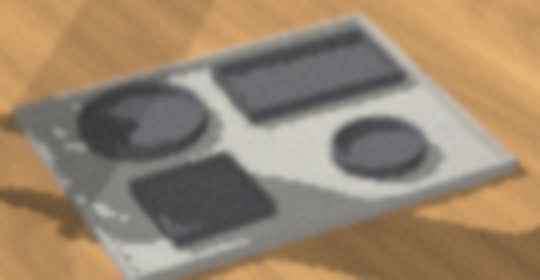

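The crops show everything clearly. In the top view the lids sit near crop points (136,274), (248,426) and (438,375). The teether heads are at about (192,119) and (282,148). Now measuring with masks in both views.

```bash
cat > lib.py <<'E'
import cv2,numpy as np
from rig import ctrl
np.set_printoptions(precision=4,suppress=True)
M={n:{k:np.array(v,float) for k,v in ctrl.camera_model(n).items() if k in("K","k1","cam_to_world")} for n in("side","top")}
def ray(n,p):
    m=M[n];q=cv2.undistortPoints(np.array([[p]],float),m["K"],np.array([m["k1"],0,0,0]))[0,0]
    T=m["cam_to_world"];d=T[:3,:3]@[q[0],-q[1],-1];return T[:3,3],d/np.linalg.norm(d)
def plane(n,p,z):
    o,d=ray(n,p);return o+d*(z-o[2])/d[2]
def tri(pt,ps):
    (o1,d1),(o2,d2)=ray("top",pt),ray("side",ps)
    s=np.linalg.lstsq(np.c_[d1,-d2],o2-o1,rcond=None)[0]
    a,b=o1+s[0]*d1,o2+s[1]*d2;return (a+b)/2,np.linalg.norm(a-b)
def proj(n,X):
    m=M[n];T=np.linalg.inv(m["cam_to_world"]);c=T[:3,:3]@X+T[:3,3];q=np.array([c[0]/-c[2],-c[1]/-c[2]])
    return (q*(1+m["k1"]*(q@q)))@m["K"][:2,:2].T+m["K"][:2,2]
def blobs(mask,box,amin=20):
    x0,y0,x1,y1=box;z=np.zeros_like(mask);z[y0:y1,x0:x1]=mask[y0:y1,x0:x1]
    c,_=cv2.findContours(z,cv2.RETR_EXTERNAL,cv2.CHAIN_APPROX_NONE)
    return [k for k in c if cv2.contourArea(k)>amin]
E
python3 - <<'E'
from lib import *
im={n:cv2.imread(f"pics/{n}0.png") for n in M}
hsv={n:cv2.cvtColor(im[n],cv2.COLOR_BGR2HSV) for n in M}
# jar lid profiles
t=hsv["top"]
for (u,v) in[(344,213),(372,251),(419,238)]:
    print("top row",t[v+2,u-17:u+17,2],"\ncol",t[v-17:v+17,u,2])
s=hsv["side"]
for (u,v) in[(324,250),(313,288),(370,316)]:
    print("side col",s[v-14:v+24,u,2],"\nrow",s[v,u-18:u+18,2])
# silhouettes
for n,box in(("top",(325,195,445,270)),("side",(285,235,400,345))):
    m=((hsv[n][:,:,1]<40)&(hsv[n][:,:,2]>(125 if n=="top" else 165))).astype(np.uint8)
    for c in blobs(m,box): print(n,cv2.boundingRect(c),cv2.contourArea(c))
# beech
for n,box in(("top",(345,160,440,205)),("side",(360,240,440,316))):
    m=((hsv[n][:,:,1]>75)).astype(np.uint8)
    for c in blobs(m,box): print(n,"beech",cv2.minAreaRect(c),cv2.contourArea(c))
# ball
for n in M:
    m=((hsv[n][:,:,1]>200)&(hsv[n][:,:,0]<16)&(hsv[n][:,:,2]>80)).astype(np.uint8)
    for c in blobs(m,(0,0,560,420)):print(n,"ball",cv2.minEnclosingCircle(c),cv2.fitEllipse(c))
E
```

```text
top row [ 85  81  94 104 110 138 142 139 139 140 139 140 140 140 140 140 139 139
 139 138 138 137 138 138 139 137 139 139 147 100  67  65  65  64] 
col [ 68  68  67  65  80 101  98  96  99 120 140 138 138 138 138 139 138 138
 138 139 139 140 139 140 140 140 139 141 140 121  92  89  97  98]
top row [ 93  93  93  95  89  81 102 103 111 123 142 144 140 141 141 140 140 139
 139 140 139 140 139 145 101  65  62  95  99  99  96  97  97  98] 
col [ 94  91  89  90  91  94  95  83  57  86 129 140 137 137 138 139 139 138
 140 139 139 140 142 141 150 137  91  97  95  97  98  98 100  99]
top row [ 89  80  90 104 104 107 114 103 143 141 139 140 140 139 139 139 138 138
 139 137 138 137 138 138 137 137 141 140  56  61  78  95 104  96] 
col [ 94  94  95  85  62  61  73 116 141 136 135 137 136 137 138 137 137 138
 138 138 138 137 139 139 138 140 146 130  85  91  94  94  95  94]
side col [136 141 154 186 199 201 203 201 202 202 204 202 203 203 203 206 204 205
 203 205 197 185 159 144 142 139 133 126 141 146 142 139 142 141 142 141
 137 126] 
row [150 159 169 182 191 203 205 207 204 205 204 206 205 202 
[... 811 characters left out ...]
side (356, 304, 29, 28) 487.5
side (303, 279, 20, 15) 211.0
side (310, 239, 29, 27) 415.5
top beech ((368.4000244140625, 178.30001831054688), (35.10127639770508, 12.965337753295898), 18.43494987487793) 311.0
top beech ((417.5, 182.0), (44.0, 43.0), 90.0) 907.5
top beech ((351.5, 163.0), (6.0, 13.0), 90.0) 39.0
side beech ((399.5, 277.5), (75.0, 79.0), 90.0) 2635.5
side ball ((277.41119384765625, 228.8706512451172), 12.96844482421875) ((277.7497253417969, 228.7462615966797), (23.946392059326172, 25.208444595336914), 155.4269561767578)
top ball ((285.0714416503906, 217.5), 11.350265502929688) ((285.2649841308594, 217.64955139160156), (20.307260513305664, 22.261096954345703), 71.30298614501953)
```

Run:
```python
from lib import *
im={n:cv2.imread(f"pics/{n}0.png") for n in M}
hsv={n:cv2.cvtColor(im[n],cv2.COLOR_BGR2HSV) for n in M}
L={}
for n,box,th in(("top",(325,195,445,270),122),("side",(285,235,400,345),172)):
    m=((hsv[n][:,:,1]<40)&(hsv[n][:,:,2]>th)).astype(np.uint8)
    for c in blobs(m,box):
        e=cv2.fitEllipse(cv2.convexHull(c)); r=cv2.minEnclosingCircle(c)
        L.setdefault(n,[]).append((e,r))
        print(n,np.array(r[0]),r[1],e)
for i,nm in enumerate(["small","mid","large"]):
    pt=min(L["top"],key=lambda k:np.hypot(*(np.array(k[1][0])-[(372,251),(419,238),(344,213)][i])))[1][0]
    ps=min(L["side"],key=lambda k:np.hypot(*(np.array(k[0][0])-[(313,288),(370,316),(324,250)][i])))[0][0]
    print(nm,tri(pt,ps),plane("top",pt,.064),plane("side",ps,.064))
print("ball",tri((285.2,217.55),(277.6,228.8)))
v=hsv
for n,box in(("top",(348,165,392,190)),("side",(362,243,396,278))):
    h=hsv[n]; m=((h[:,:,1]>85)).astype(np.uint8); 
    for r in range(box[1],box[3]): print("".join("#" if k>85 else "." for k in h[r,box[0]:box[2],1]))
    print()
for n,box in(("top",(115,135,240,265)),("side",(160,145,295,215))):
  for th in((60,75,90) if n=="top" else(80,100,120)):
    h=hsv[n]; m=((h[:,:,2]<th)&(h[:,:,1]<90)).astype(np.uint8)
    for c in blobs(m,box,100):
        print(n,th,[np.round(np.array(k),1).tolist() for k in cv2.minAreaRect(c)],cv2.contourArea(c),np.round(cv2.fitEllipse(c)[0],1))
```

```text
top [371.4286 251.4286] 7.593066215515137 ((371.4544677734375, 251.46551513671875), (14.940723419189453, 14.981379508972168), 11.629947662353516)
top [418.822  238.6525] 10.518040657043457 ((419.1503601074219, 238.31837463378906), (19.8216609954834, 20.453001022338867), 179.4798583984375)
top [343.5   213.375] 12.83133602142334 ((343.4554748535156, 213.47457885742188), (22.611202239990234, 25.581571578979492), 77.8522720336914)
side [370.5 315. ] 13.647443771362305 ((370.38037109375, 314.10174560546875), (20.63378143310547, 27.512470245361328), 95.54853820800781)
side [312.5 286.5] 9.617792129516602 ((312.32037353515625, 286.40887451171875), (14.182500839233398, 19.632307052612305), 84.50504302978516)
side [323.537 252.5  ] 15.146946907043457 ((322.9000244140625, 249.659423828125), (22.52644157409668, 32.670494079589844), 66.99789428710938)
small (array([ 0.4094, -0.2258,  0.0587]), np.float64(0.0008624274974575855)) [ 0.4087 -0.2244  0.064 ] [ 0.4062 -0.2297  0.064 ]
mid (array([ 0.4439, -0.3407,  0.0586]), np.float64(0.002516074505957949)) [ 0.4423 -0.3382  0.064 ] [ 0.441  -0.3441
[... 3162 characters left out ...]
.6], [23.9, 24.4], 56.3] 454.0 [202.1 180.5]
top 90 [[160.7, 172.6], [28.9, 47.8], 12.7] 1251.5 [160.8 173.4]
side 80 [[210.3, 193.9], [17.7, 31.0], 71.6] 364.5 [210.5 194. ]
side 80 [[188.1, 173.1], [15.1, 20.9], 23.6] 149.0 [189.  174.7]
side 100 [[210.4, 194.0], [19.3, 32.9], 71.6] 480.5 [210.  194.4]
side 100 [[194.9, 174.7], [19.4, 32.4], 84.3] 290.5 [194.3 175. ]
side 100 [[231.9, 158.3], [4.3, 37.6], 74.3] 101.5 [230.8 158.6]
side 120 [[210.4, 194.0], [20.6, 34.2], 71.6] 537.0 [210.  194.5]
side 120 [[254.5, 181.5], [15.0, 23.0], 90.0] 265.0 [254.7 181.8]
side 120 [[188.2, 175.5], [32.1, 41.4], 55.3] 796.5 [186.2 179. ]
side 120 [[236.9, 163.1], [17.5, 46.0], 74.7] 640.5 [236.  163.4]
```

Run:
```python
from lib import *
P={"T1":((357,175),(371.3,250.2),.036),"T2":((379,181.4),(385.2,267.3),.036),
"wide":((149.9,220.7),(195.6,174.6),.013),"narrow":((202.2,180.6),(254.5,181.6),.013),"obl":((160.7,173.3),(236.5,163.2),.013),"sq":((190.3,228.4),(210.2,194.2),.013),
"ball":((285.2,217.55),(277.6,228.8),.028)}
A={}
for k,(a,b,z) in P.items():
    X,g=tri(a,b);p,q=plane("top",a,z),plane("side",b,z);A[k]=(p+q)/2;print(k,"tri",X,g,"top",p[:2],"side",q[:2],"mean",A[k][:2])
for S in(A,):
  d=S["T2"]-S["T1"];print("teether",(S["T1"]+S["T2"])/2,np.linalg.norm(d),np.degrees(np.arctan2(d[1],d[0])))
  for a,b in(("obl","narrow"),("wide","sq"),("obl","wide"),("narrow","sq")):
    d=S[b]-S[a];print(a,b,np.linalg.norm(d),np.degrees(np.arctan2(d[1],d[0])))
# turntable outline, top
im=cv2.imread("pics/top0.png");h=cv2.cvtColor(im,cv2.COLOR_BGR2HSV)
m=((h[:,:,1]<60)&(h[:,:,2]>40)).astype(np.uint8)
for c in blobs(m,(310,145,450,285),3000):
  pts=np.array([plane("top",p[0].astype(float),.018)[:2] for p in cv2.convexHull(c)],np.float32);print("disc",cv2.minEnclosingCircle(pts))
```

```text
T1 tri [ 0.6054 -0.1982  0.0224] 0.002994789914336844 top [ 0.6008 -0.1949] side [ 0.5941 -0.2084] mean [ 0.5974 -0.2016]
T2 tri [ 0.5898 -0.2536  0.022 ] 0.0011546804028443425 top [ 0.586 -0.25 ] side [ 0.5775 -0.2625] mean [ 0.5818 -0.2563]
wide tri [0.4755 0.3225 0.005 ] 0.0021871797982123235 top [0.4735 0.3207] side [0.4706 0.3105] mean [0.4721 0.3156]
narrow tri [0.5826 0.1967 0.004 ] 0.001063239675345593 top [0.5801 0.1954] side [0.5752 0.1853] mean [0.5776 0.1903]
obl tri [0.5985 0.3045 0.004 ] 0.0007199810014271562 top [0.5961 0.3022] side [0.5907 0.2917] mean [0.5934 0.2969]
sq tri [0.4588 0.2199 0.0034] 0.0014310454887733201 top [0.4571 0.2183] side [0.4526 0.2072] mean [0.4549 0.2127]
ball tri [ 0.4903 -0.0185  0.0252] 0.0017197175155332734 top [ 0.4892 -0.018 ] side [ 0.489  -0.0216] mean [ 0.4891 -0.0198]
teether [ 0.5896 -0.2289  0.036 ] 0.05681650381548709 -105.99138790567874
obl narrow 0.10775982703597005 -98.39742342542591
wide sq 0.10427008706125233 -99.51500885862131
obl wide 0.12272020904856633 171.25775018881544
narrow sq 0.12482401215768801 169.65224865838047
disc ((0.5053586363792419, -0.2563343346118927), 0.15017330646514893)
```

The two views disagree by about 5 mm in height, which is a calibration bias. I'll set out now and use the gripper itself to check the cameras from close by.

{"name": "arm_command", "arguments": {
  "series": [
    {"offset": [0, 0, 0], "delta_rot": [0, 0, -0.122]},
    {"offset": [0, 0, 0], "delta_rot": [0, 0, -0.122]},
    {"offset": [0, 0, 0], "delta_rot": [0, 0, -0.123]},
    {"offset": [0, 0, 0], "delta_rot": [0, 0, 0]},
    {"offset": [0, 0, 0], "delta_rot": [0, 0, 0]}
  ],
  "gripper": 8.5,
  "grip_force": 30
}}

```text
t: 0.6
position: [0.2331, 0.6065, 0.2309]
tcp_rot: [-0.0, 0.002, 1.0, -0.0]
wrist_force: [-0.2, -0.4, -0.3]
grip_width: 0.0851
gripper_force: 0.0
```

{"name": "arm_command", "arguments": {
  "series": [
    {"offset": [-1.3, -3.8, 0.15], "delta_rot": [0, 0, 0]},
    {"offset": [-1.3, -3.8, 0.15], "delta_rot": [0, 0, 0]},
    {"offset": [-1.3, -3.8, 0.15], "delta_rot": [0, 0, 0]},
    {"offset": [-1.3, -3.8, 0.15], "delta_rot": [0, 0, 0]},
    {"offset": [-1.3, -3.8, 0.15], "delta_rot": [0, 0, 0]}
  ]
}}

```text
t: 1.1
position: [0.2985, 0.4152, 0.2238]
tcp_rot: [0.0, 0.001, 1.0, 0.0]
wrist_force: [0.6, -0.0, -0.5]
grip_width: 0.0848
gripper_force: 0.0
```

{"name": "arm_command", "arguments": {
  "series": [
    {"offset": [-1.3, -3.8, 0.15], "delta_rot": [0, 0, 0]},
    {"offset": [-1.3, -3.8, 0.15], "delta_rot": [0, 0, 0]},
    {"offset": [-1.3, -3.8, 0.15], "delta_rot": [0, 0, 0]},
    {"offset": [-1.3, -3.8, 0.15], "delta_rot": [0, 0, 0]},
    {"offset": [-1.3, -3.8, 0.15], "delta_rot": [0, 0, 0]}
  ]
}}

```text
t: 1.6
position: [0.3635, 0.2253, 0.2165]
tcp_rot: [0.0, 0.001, 1.0, 0.0]
wrist_force: [0.9, -0.4, -0.3]
grip_width: 0.085
gripper_force: 0.0
```

{"name": "arm_command", "arguments": {
  "series": [
    {"offset": [-1.3, -3.8, 0.15], "delta_rot": [0, 0, 0]},
    {"offset": [-1.3, -3.8, 0.15], "delta_rot": [0, 0, 0]},
    {"offset": [-1.3, -3.8, 0.15], "delta_rot": [0, 0, 0]},
    {"offset": [-1.3, -3.8, 0.15], "delta_rot": [0, 0, 0]},
    {"offset": [-1.3, -3.8, 0.15], "delta_rot": [0, 0, 0]}
  ]
}}

```text
t: 2.1
position: [0.4286, 0.0353, 0.2091]
tcp_rot: [0.001, 0.001, 1.0, 0.0]
wrist_force: [0.6, -0.0, -0.5]
grip_width: 0.0847
gripper_force: 0.0
```

{"name": "arm_command", "arguments": {
  "series": [
    {"offset": [-1.4, -3.9, 1.8], "delta_rot": [0, 0, 0]},
    {"offset": [-1.4, -3.9, 1.8], "delta_rot": [0, 0, 0]},
    {"offset": [-1.4, -3.9, 1.8], "delta_rot": [0, 0, 0]},
    {"offset": [-1.4, -3.9, 1.8], "delta_rot": [0, 0, 0]},
    {"offset": [-1.3, -3.9, 1.8], "delta_rot": [0, 0, 0]}
  ]
}}

```text
t: 2.6
position: [0.498, -0.1597, 0.1183]
tcp_rot: [0.0, 0.001, 1.0, -0.0]
wrist_force: [1.1, -0.1, 0.5]
grip_width: 0.0847
gripper_force: 0.0
```

Run:
```python
from lib import *
X=ctrl.observe()["position"];print(X)
out=[]
for n in("top","side"):
    i=ctrl.snapshot(n)[:,:,::-1].copy();cv2.imwrite(f"pics/{n}1.png",i)
    u,v=proj(n,X);x0,y0=int(u)-40,int(v)-55
    c=cv2.resize(i[y0:y0+100,x0:x0+80],None,fx=5,fy=5,interpolation=cv2.INTER_CUBIC)
    for dy in(-.0425,0,.0425):
        p=(proj(n,X+[0,dy,.013 if dy else 0])-[x0,y0]+.5)*5;cv2.circle(c,(int(p[0]),int(p[1])),3,(0,0,255),-1)
    print(n,x0,y0);out.append(c)
cv2.imwrite("pics/cal1.png",np.hstack(out))
```

```text
[ 0.498  -0.1597  0.1183]
top 307 154
side 284 170
```

View pics/cal1.png

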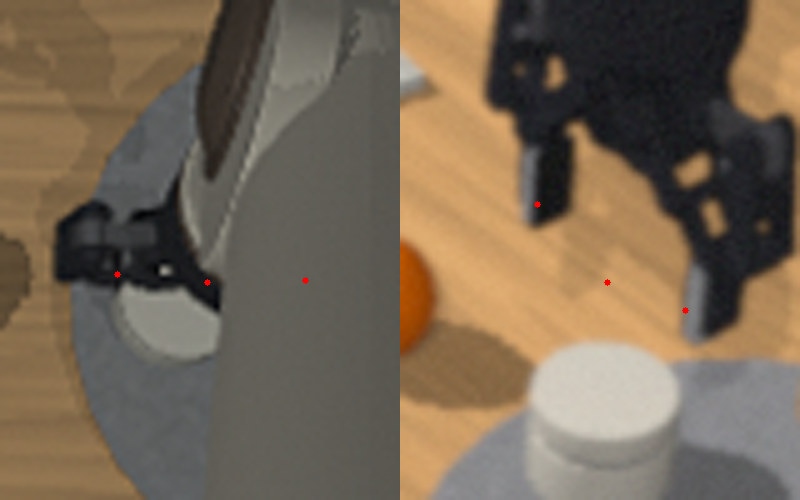

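The close look shows the fingers straddling the large jar in x and y. In the side view the lid is at about (324,248), between the tips. The top camera sits almost overhead, so I trust it for xy. Descending to grasp.

{"name": "arm_command", "arguments": {
  "series": [
    {"offset": [0.1, 0.2, 2.2], "delta_rot": [0, 0, 0]},
    {"offset": [0, 0, 2.2], "delta_rot": [0, 0, 0]},
    {"offset": [0, 0, 2.0], "delta_rot": [0, 0, 0]},
    {"offset": [0, 0, 1.6], "delta_rot": [0, 0, 0]},
    {"offset": [0, 0, 1.2], "delta_rot": [0, 0, 0]}
  ]
}}

```text
t: 3.2
position: [0.4959, -0.1554, 0.026]
tcp_rot: [-0.0, 0.001, 1.0, 0.0]
wrist_force: [-0.4, 0.4, -0.9]
grip_width: 0.085
gripper_force: 0.0
```

Run:
```python
from lib import *
X=ctrl.observe()["position"];print(X)
out=[]
for n in("top","side"):
    i=ctrl.snapshot(n)[:,:,::-1].copy();cv2.imwrite(f"pics/{n}2.png",i)
    u,v=proj(n,X);x0,y0=int(u)-40,int(v)-65
    c=cv2.resize(i[y0:y0+100,x0:x0+80],None,fx=5,fy=5,interpolation=cv2.INTER_CUBIC)
    print(n,x0,y0);out.append(c)
cv2.imwrite("pics/cal2.png",np.hstack(out))
```

```text
[ 0.4959 -0.1554  0.026 ]
top 300 151
side 279 194
```

View pics/cal2.png

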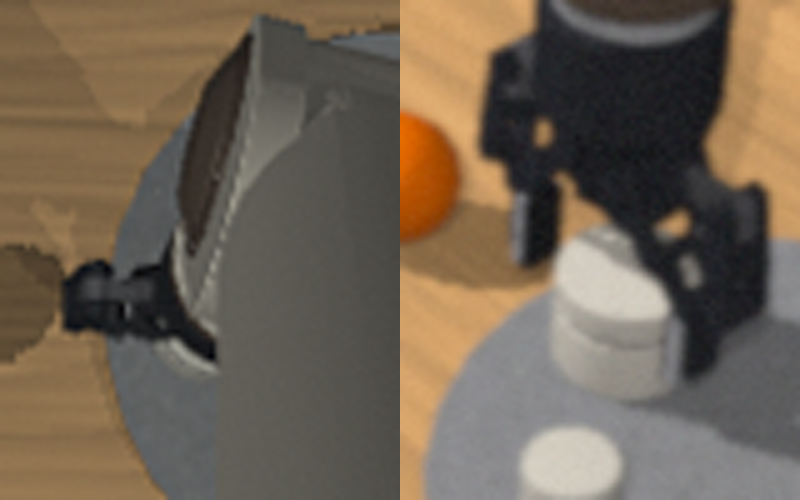

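The side view shows the gripper sitting several mm too far toward +y, with a gap of about 6 mm at the near finger and well over 15 mm at the far one. I'll shift 6 mm toward −y and 2 mm toward −x, then close.

{"name": "arm_command", "arguments": {
  "series": [
    {"offset": [0.1, -0.3, 0], "delta_rot": [0, 0, 0]},
    {"offset": [0.1, -0.3, 0], "delta_rot": [0, 0, 0]},
    {"offset": [0, 0, 0], "delta_rot": [0, 0, 0]},
    {"offset": [0, 0, 0], "delta_rot": [0, 0, 0]},
    {"offset": [0, 0, 0], "delta_rot": [0, 0, 0]}
  ]
}}

```text
t: 3.8
position: [0.4945, -0.1623, 0.0272]
tcp_rot: [0.0, 0.0, 1.0, -0.0]
wrist_force: [0.5, 0.3, 0.8]
grip_width: 0.085
gripper_force: 0.0
```

{"name": "arm_command", "arguments": {
  "series": [
    {"offset": [0, 0, 0], "delta_rot": [0, 0, 0]},
    {"offset": [0, 0, 0], "delta_rot": [0, 0, 0]},
    {"offset": [0, 0, 0], "delta_rot": [0, 0, 0]},
    {"offset": [0, 0, 0], "delta_rot": [0, 0, 0]},
    {"offset": [0, 0, 0], "delta_rot": [0, 0, 0]}
  ],
  "gripper": 5.5,
  "grip_force": 30
}}

```text
t: 4.3
position: [0.4944, -0.1619, 0.0271]
tcp_rot: [0.0, -0.0, 1.0, 0.0]
wrist_force: [-1.6, 1.7, 5.1]
grip_width: 0.0614
gripper_force: 32.1
```

{"name": "arm_command", "arguments": {
  "series": [
    {"offset": [0, 0, 0], "delta_rot": [0, 0, 0]},
    {"offset": [0, 0, 0], "delta_rot": [0, 0, 0]},
    {"offset": [0, 0, 0], "delta_rot": [0, 0, 0]},
    {"offset": [0, 0, 0], "delta_rot": [0, 0, 0]},
    {"offset": [0, 0, 0], "delta_rot": [0, 0, 0]}
  ]
}}

```text
t: 4.8
position: [0.4944, -0.1619, 0.0271]
tcp_rot: [0.0, -0.0, 1.0, 0.0]
wrist_force: [-2.6, 0.8, 5.3]
grip_width: 0.0611
gripper_force: 32.1
```

{"name": "arm_command", "arguments": {
  "series": [
    {"offset": [0, 0, -1.5], "delta_rot": [0, 0, 0]},
    {"offset": [0, 0, -2.5], "delta_rot": [0, 0, 0]},
    {"offset": [0, 0, -2.5], "delta_rot": [0, 0, 0]},
    {"offset": [0, 0, -2.5], "delta_rot": [0, 0, 0]},
    {"offset": [0, 0, -1.0], "delta_rot": [0, 0, 0]}
  ]
}}

```text
t: 5.3
position: [0.4954, -0.1626, 0.1287]
tcp_rot: [0.002, -0.0, 1.0, -0.0]
wrist_force: [0.2, -0.2, -1.4]
grip_width: 0.0614
gripper_force: 33.1
```

{"name": "arm_command", "arguments": {
  "series": [
    {"offset": [0.1, 2.0, 0], "delta_rot": [0, 0, 0]},
    {"offset": [0.1, 3.0, 0], "delta_rot": [0, 0, 0]},
    {"offset": [0.1, 3.5, 0], "delta_rot": [0, 0, 0]},
    {"offset": [0.1, 3.5, 0], "delta_rot": [0, 0, 0]},
    {"offset": [0.1, 3.5, 0], "delta_rot": [0, 0, 0]}
  ]
}}

```text
t: 5.8
position: [0.4885, -0.006, 0.126]
tcp_rot: [-0.001, 0.0, 1.0, 0.0]
wrist_force: [0.4, 0.6, -1.0]
grip_width: 0.0612
gripper_force: 33.2
```

{"name": "arm_command", "arguments": {
  "series": [
    {"offset": [0.2, 3.5, 0], "delta_rot": [0, 0, 0]},
    {"offset": [0.2, 3.5, 0], "delta_rot": [0, 0, 0]},
    {"offset": [0.2, 3.5, 0], "delta_rot": [0, 0, 0]},
    {"offset": [0.2, 3.5, 0], "delta_rot": [0, 0, 0]},
    {"offset": [0.2, 3.5, 0], "delta_rot": [0, 0, 0]}
  ]
}}

```text
t: 6.3
position: [0.4784, 0.169, 0.1259]
tcp_rot: [-0.001, -0.0, 1.0, -0.0]
wrist_force: [0.5, -0.0, -2.2]
grip_width: 0.0612
gripper_force: 33.2
```

{"name": "arm_command", "arguments": {
  "series": [
    {"offset": [0.2, 3.5, 0], "delta_rot": [0, 0, 0]},
    {"offset": [0.2, 3.5, 0], "delta_rot": [0, 0, 0]},
    {"offset": [0.2, 3.5, 0], "delta_rot": [0, 0, 0]},
    {"offset": [0, 2.5, 0], "delta_rot": [0, 0, 0]},
    {"offset": [0, 1.6, 0], "delta_rot": [0, 0, 0]}
  ]
}}

```text
t: 6.8
position: [0.4719, 0.3162, 0.1258]
tcp_rot: [-0.001, -0.002, 1.0, 0.0]
wrist_force: [0.7, 0.1, -2.0]
grip_width: 0.0614
gripper_force: 33.2
```

{"name": "arm_command", "arguments": {
  "series": [
    {"offset": [0, 0, 1.5], "delta_rot": [0, 0, 0]},
    {"offset": [0, 0, 2.0], "delta_rot": [0, 0, 0]},
    {"offset": [0, 0, 1.8], "delta_rot": [0, 0, 0]},
    {"offset": [0, 0, 1.2], "delta_rot": [0, 0, 0]},
    {"offset": [0, 0, 0], "delta_rot": [0, 0, 0]}
  ]
}}

```text
t: 7.3
position: [0.4718, 0.3109, 0.059]
tcp_rot: [-0.002, 0.001, 1.0, -0.002]
wrist_force: [0.1, -0.2, -2.0]
grip_width: 0.0612
gripper_force: 33.2
```

Run:
```python
from lib import *
X=ctrl.observe()["position"];print(X)
out=[]
for n in("top","side"):
    i=ctrl.snapshot(n)[:,:,::-1].copy();cv2.imwrite(f"pics/{n}3.png",i)
    u,v=proj(n,X);x0,y0=int(u)-40,int(v)-55
    c=cv2.resize(i[y0:y0+100,x0:x0+80],None,fx=5,fy=5,interpolation=cv2.INTER_CUBIC)
    print(n,x0,y0);out.append(c)
cv2.imwrite("pics/pl3.png",np.hstack(out))
```

```text
[0.4718 0.3109 0.059 ]
top 108 163
side 154 104
```

View pics/pl3.png

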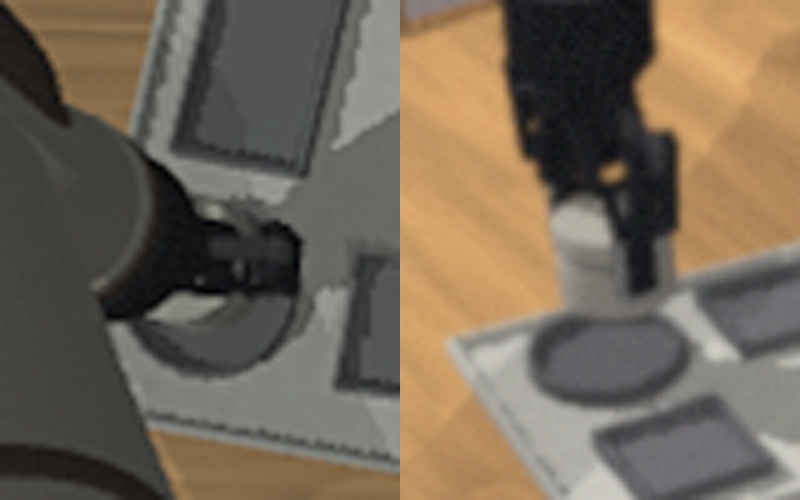

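Run:
```python
from lib import *
b=plane("side",(196.5,160.9),.050);w=plane("side",(195.4,174.9),.012)
print(b,w,"go",w-b)
X=ctrl.observe()["position"];print(X, "top well",plane("top",(149.9,220.7),.012))
```

```text
[0.4801 0.3152 0.05  ] [0.4702 0.311  0.012 ] go [-0.0099 -0.0042 -0.038 ]
[0.4732 0.3128 0.0614] top well [0.4737 0.3209 0.012 ]
```

The estimates differ along the line of sight. I'll go lower, with the jar base just above the rim, and compare the jar and well directly there.

{"name": "arm_command", "arguments": {
  "series": [
    {"offset": [0.2, 0.1, 1.0], "delta_rot": [0, 0, 0]},
    {"offset": [0.2, 0.1, 1.0], "delta_rot": [0, 0, 0]},
    {"offset": [0, 0, 0.9], "delta_rot": [0, 0, 0]},
    {"offset": [0, 0, 0], "delta_rot": [0, 0, 0]},
    {"offset": [0, 0, 0], "delta_rot": [0, 0, 0]}
  ]
}}

```text
t: 7.9
position: [0.4689, 0.3157, 0.0324]
tcp_rot: [-0.0, -0.0, 1.0, -0.0]
wrist_force: [0.1, -0.0, -0.7]
grip_width: 0.0616
gripper_force: 33.2
```

Run:
```python
from lib import *
X=ctrl.observe()["position"];print(X)
out=[]
for n,o in(("top",(115,190)),("side",(165,130))):
    i=ctrl.snapshot(n)[:,:,::-1].copy();cv2.imwrite(f"pics/{n}4.png",i)
    x0,y0=o
    out.append(cv2.resize(i[y0:y0+75,x0:x0+50],None,fx=8,fy=8,interpolation=cv2.INTER_CUBIC))
cv2.imwrite("pics/pl4.png",np.hstack(out))
```

```text
[0.4689 0.3157 0.0324]
```

View pics/pl4.png

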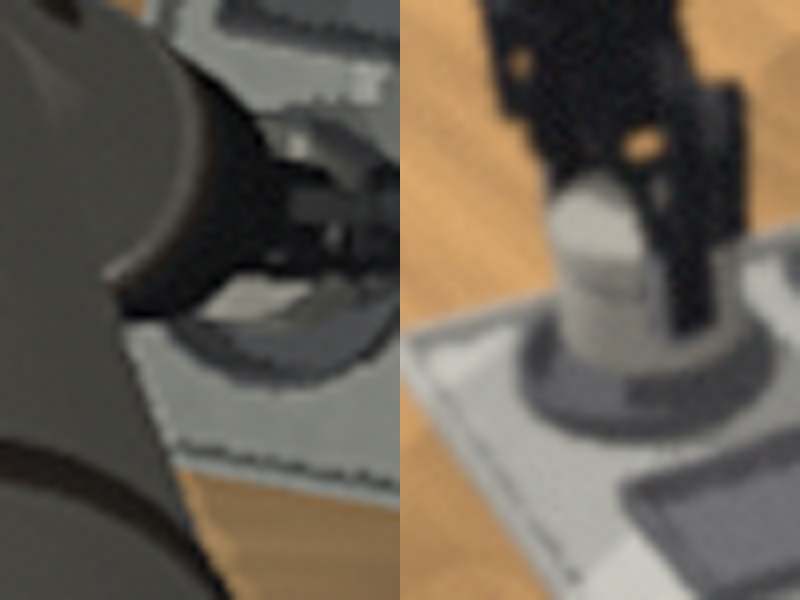

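The side view shows the jar base at about (655,320) in the crop, hovering 16 mm above the floor. It will land at about (655,358), and the well centre is at (649,361), so I shift −2 mm in x and lower it gently.

{"name": "arm_command", "arguments": {
  "series": [
    {"offset": [0.2, 0, 0.4], "delta_rot": [0, 0, 0]},
    {"offset": [0, 0, 0.4], "delta_rot": [0, 0, 0]},
    {"offset": [0, 0, 0.4], "delta_rot": [0, 0, 0]},
    {"offset": [0, 0, 0.2], "delta_rot": [0, 0, 0]},
    {"offset": [0, 0, 0], "delta_rot": [0, 0, 0]}
  ]
}}

```text
t: 8.5
position: [0.4669, 0.3156, 0.0183]
tcp_rot: [-0.0, -0.0, 1.0, -0.0]
wrist_force: [-0.2, -0.9, -1.2]
grip_width: 0.0611
gripper_force: 33.2
```

{"name": "arm_command", "arguments": {
  "series": [
    {"offset": [0, 0, 0.1], "delta_rot": [0, 0, 0]},
    {"offset": [0, 0, 0], "delta_rot": [0, 0, 0]},
    {"offset": [0, 0, 0.1], "delta_rot": [0, 0, 0]},
    {"offset": [0, 0, 0], "delta_rot": [0, 0, 0]},
    {"offset": [0, 0, 0], "delta_rot": [0, 0, 0]}
  ]
}}

```text
t: 9.0
position: [0.4672, 0.3158, 0.0168]
tcp_rot: [0.0, -0.0, 1.0, 0.0]
wrist_force: [-0.5, 0.8, -1.4]
grip_width: 0.0613
gripper_force: 33.2
```

{"name": "arm_command", "arguments": {
  "series": [
    {"offset": [0, 0, 0.05], "delta_rot": [0, 0, 0]},
    {"offset": [0, 0, 0], "delta_rot": [0, 0, 0]},
    {"offset": [0, 0, 0.05], "delta_rot": [0, 0, 0]},
    {"offset": [0, 0, 0], "delta_rot": [0, 0, 0]},
    {"offset": [0, 0, 0], "delta_rot": [0, 0, 0]}
  ]
}}

```text
t: 9.5
position: [0.4672, 0.3158, 0.0162]
tcp_rot: [0.0, -0.0, 1.0, -0.0]
wrist_force: [-2.5, -0.8, 5.0]
grip_width: 0.0611
gripper_force: 33.7
```

{"name": "arm_command", "arguments": {
  "series": [
    {"offset": [0, 0, 0.05], "delta_rot": [0, 0, 0]},
    {"offset": [0, 0, 0], "delta_rot": [0, 0, 0]},
    {"offset": [0, 0, 0], "delta_rot": [0, 0, 0]},
    {"offset": [0, 0, 0], "delta_rot": [0, 0, 0]},
    {"offset": [0, 0, 0], "delta_rot": [0, 0, 0]}
  ]
}}

```text
t: 10.0
position: [0.4672, 0.3159, 0.0161]
tcp_rot: [0.0, -0.0, 1.0, -0.0]
wrist_force: [-2.7, -2.5, 9.9]
grip_width: 0.0615
gripper_force: 34.3
```

{"name": "arm_command", "arguments": {
  "series": [
    {"offset": [0, 0, -0.05], "delta_rot": [0, 0, 0]},
    {"offset": [0, 0, 0], "delta_rot": [0, 0, 0]},
    {"offset": [0, 0, 0], "delta_rot": [0, 0, 0]},
    {"offset": [0, 0, 0], "delta_rot": [0, 0, 0]},
    {"offset": [0, 0, 0], "delta_rot": [0, 0, 0]}
  ],
  "gripper": 8.0
}}

```text
t: 10.5
position: [0.4671, 0.3158, 0.0156]
tcp_rot: [-0.0, -0.0, 1.0, -0.0]
wrist_force: [0.0, 0.8, -0.2]
grip_width: 0.0802
gripper_force: 0.0
```

{"name": "arm_command", "arguments": {
  "series": [
    {"offset": [0, 0, -1.0], "delta_rot": [0, 0, 0]},
    {"offset": [0, 0, -2.0], "delta_rot": [0, 0, 0]},
    {"offset": [0, 0, -3.0], "delta_rot": [0, 0, 0]},
    {"offset": [0, 0, -3.0], "delta_rot": [0, 0, 0]},
    {"offset": [0, 0, -3.0], "delta_rot": [0, 0, 0]}
  ]
}}

```text
t: 11.0
position: [0.4671, 0.3158, 0.1376]
tcp_rot: [0.0, -0.0, 1.0, 0.0]
wrist_force: [1.4, -0.5, -0.2]
grip_width: 0.0801
gripper_force: 0.0
```

{"name": "arm_command", "arguments": {
  "series": [
    {"offset": [0.3, -4, 0], "delta_rot": [0, 0, 0]},
    {"offset": [0.3, -4, 0], "delta_rot": [0, 0, 0]},
    {"offset": [0.3, -4, 0], "delta_rot": [0, 0, 0]},
    {"offset": [0.3, -4, 0], "delta_rot": [0, 0, 0]},
    {"offset": [0.3, -4, 0], "delta_rot": [0, 0, 0]}
  ]
}}

```text
t: 11.5
position: [0.4521, 0.1144, 0.1367]
tcp_rot: [0.001, -0.0, 1.0, 0.0]
wrist_force: [0.1, 0.2, -0.6]
grip_width: 0.0797
gripper_force: 0.0
```

{"name": "arm_command", "arguments": {
  "series": [
    {"offset": [0.4, -4, 0], "delta_rot": [0, 0, 0]},
    {"offset": [0.4, -4, 0], "delta_rot": [0, 0, 0]},
    {"offset": [0.4, -4, 0], "delta_rot": [0, 0, 0]},
    {"offset": [0.4, -4, 0], "delta_rot": [0, 0, 0]},
    {"offset": [0.4, -4, 0], "delta_rot": [0, 0, 0]}
  ]
}}

```text
t: 12.0
position: [0.4322, -0.0857, 0.1367]
tcp_rot: [0.001, -0.0, 1.0, -0.0]
wrist_force: [0.9, -0.7, 0.8]
grip_width: 0.08
gripper_force: 0.0
```

Run:
```python
from lib import *
print(ctrl.observe()["position"])
out=[]
for n,o in(("top",(115,135)),("side",(160,125))):
    i=ctrl.snapshot(n)[:,:,::-1].copy();cv2.imwrite(f"pics/{n}5.png",i)
    x0,y0=o;out.append(cv2.resize(i[y0:y0+130,x0:x0+100],None,fx=4,fy=4,interpolation=cv2.INTER_CUBIC))
    h=cv2.cvtColor(i,cv2.COLOR_BGR2HSV)
    for th in((122,) if n=="top" else(172,)):
      m=((h[:,:,1]<40)&(h[:,:,2]>th)).astype(np.uint8)
      for c in blobs(m,(135,200,165,240) if n=="top" else (180,145,215,178),150):
        print(n,cv2.minEnclosingCircle(c),cv2.fitEllipse(cv2.convexHull(c)),plane(n,cv2.fitEllipse(cv2.convexHull(c))[0],.053))
cv2.imwrite("pics/pl5.png",np.hstack(out))
```

```text
[ 0.4322 -0.0857  0.1367]
top ((146.5, 218.5), 12.103818893432617) ((146.54830932617188, 218.5194549560547), (22.400100708007812, 24.084487915039062), 42.169639587402344) [0.4735 0.3174 0.053 ]
```

View pics/pl5.png

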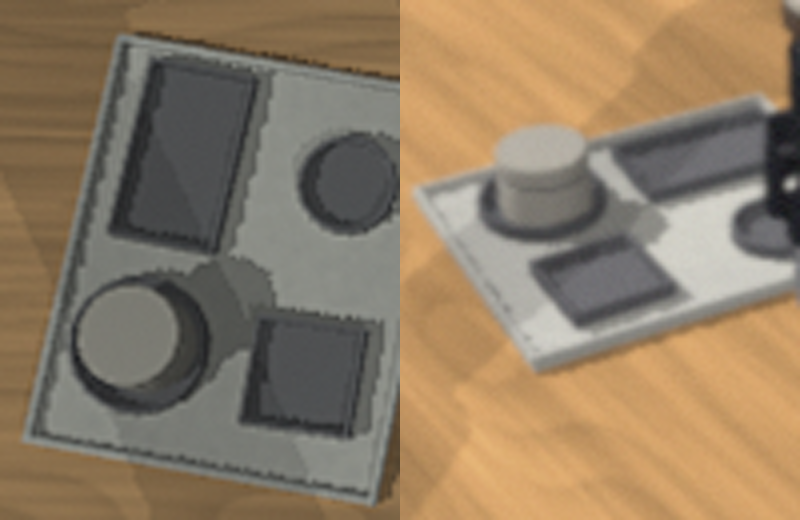

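The large jar stands centred in the wide well: the lid in the top view is at (146.5,218.8), the well at (149.8,220.2), which is parallax-consistent within about 3 mm. I'll use it as the camera-to-robot reference. Next is the small jar, at about (0.404,−0.229).

{"name": "arm_command", "arguments": {
  "series": [
    {"offset": [0.7, -3.6, 0.5], "delta_rot": [0, 0, 0]},
    {"offset": [0.7, -3.6, 0.5], "delta_rot": [0, 0, 0]},
    {"offset": [0.7, -3.6, 0.5], "delta_rot": [0, 0, 0]},
    {"offset": [0.7, -3.5, 0.5], "delta_rot": [0, 0, 0]},
    {"offset": [0, 0, 0.5], "delta_rot": [0, 0, 0]}
  ],
  "gripper": 7.0
}}

```text
t: 12.6
position: [0.4035, -0.232, 0.1114]
tcp_rot: [0.001, 0.003, 1.0, -0.001]
wrist_force: [0.6, -0.1, -0.0]
grip_width: 0.0696
gripper_force: 0.0
```

{"name": "arm_command", "arguments": {
  "series": [
    {"offset": [0, 0, 2.2], "delta_rot": [0, 0, 0]},
    {"offset": [0, 0, 2.0], "delta_rot": [0, 0, 0]},
    {"offset": [0, 0, 1.8], "delta_rot": [0, 0, 0]},
    {"offset": [0, 0, 1.4], "delta_rot": [0, 0, 0]},
    {"offset": [0, 0, 0.8], "delta_rot": [0, 0, 0]}
  ]
}}

```text
t: 13.1
position: [0.4043, -0.2256, 0.0281]
tcp_rot: [-0.0, -0.001, 1.0, 0.001]
wrist_force: [-1.2, 0.2, 0.4]
grip_width: 0.0701
gripper_force: 0.0
```

Run:
```python
from lib import *
X=ctrl.observe()["position"];print(X)
i=ctrl.snapshot("side")[:,:,::-1].copy();cv2.imwrite("pics/side6.png",i)
cv2.imwrite("pics/g6.png",cv2.resize(i[240:330,275:365],None,fx=6,fy=6,interpolation=cv2.INTER_CUBIC))
```

```text
[ 0.4043 -0.2256  0.0281]
```

View pics/g6.png

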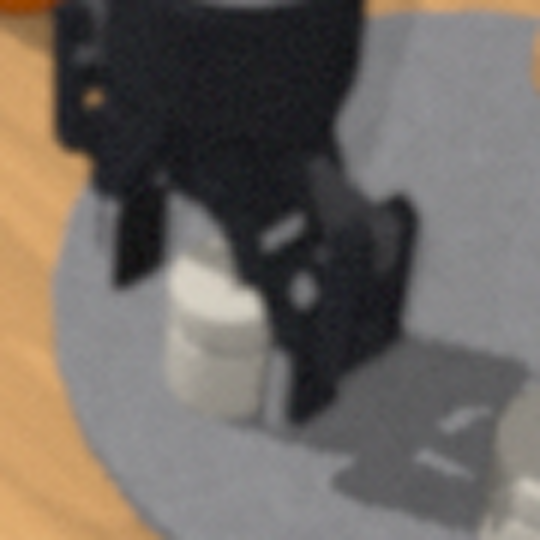

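The jar is between the fingers and sits a few mm toward +x of the pad middle. I'll nudge +3 mm in x, close and lift.

{"name": "arm_command", "arguments": {
  "series": [
    {"offset": [-0.3, 0.1, -0.2], "delta_rot": [0, 0, 0]},
    {"offset": [0, 0, 0], "delta_rot": [0, 0, 0]},
    {"offset": [0, 0, 0], "delta_rot": [0, 0, 0]},
    {"offset": [0, 0, 0], "delta_rot": [0, 0, 0]},
    {"offset": [0, 0, 0], "delta_rot": [0, 0, 0]}
  ]
}}

```text
t: 13.65
position: [0.4075, -0.2263, 0.0312]
tcp_rot: [0.0, -0.0, 1.0, -0.0]
wrist_force: [-1.0, -0.6, 0.1]
grip_width: 0.0703
gripper_force: 0.0
```

{"name": "arm_command", "arguments": {
  "series": [
    {"offset": [0, 0, 0], "delta_rot": [0, 0, 0]},
    {"offset": [0, 0, 0], "delta_rot": [0, 0, 0]},
    {"offset": [0, 0, 0], "delta_rot": [0, 0, 0]},
    {"offset": [0, 0, 0], "delta_rot": [0, 0, 0]},
    {"offset": [0, 0, 0], "delta_rot": [0, 0, 0]}
  ],
  "gripper": 3.2,
  "grip_force": 25
}}

```text
t: 14.15
position: [0.4072, -0.2262, 0.0309]
tcp_rot: [-0.0, -0.0, 1.0, 0.0]
wrist_force: [-1.3, 0.5, 5.1]
grip_width: 0.0374
gripper_force: 24.8
```

{"name": "arm_command", "arguments": {
  "series": [
    {"offset": [0, 0, 0], "delta_rot": [0, 0, 0]},
    {"offset": [0, 0, 0], "delta_rot": [0, 0, 0]},
    {"offset": [0, 0, 0], "delta_rot": [0, 0, 0]},
    {"offset": [0, 0, 0], "delta_rot": [0, 0, 0]},
    {"offset": [0, 0, 0], "delta_rot": [0, 0, 0]}
  ]
}}

```text
t: 14.65
position: [0.4072, -0.2262, 0.0309]
tcp_rot: [-0.0, -0.0, 1.0, 0.0]
wrist_force: [-1.1, 0.6, 5.2]
grip_width: 0.0374
gripper_force: 24.9
```

{"name": "arm_command", "arguments": {
  "series": [
    {"offset": [0, 0, -1.5], "delta_rot": [0, 0, 0]},
    {"offset": [0, 0, -2.5], "delta_rot": [0, 0, 0]},
    {"offset": [0, 0, -2.5], "delta_rot": [0, 0, 0]},
    {"offset": [0, 0, -2.5], "delta_rot": [0, 0, 0]},
    {"offset": [0, 0, -1.0], "delta_rot": [0, 0, 0]}
  ]
}}

```text
t: 15.15
position: [0.4085, -0.2268, 0.1326]
tcp_rot: [0.002, -0.0, 1.0, -0.001]
wrist_force: [1.4, -0.4, -0.5]
grip_width: 0.0375
gripper_force: 25.2
```

{"name": "arm_command", "arguments": {
  "series": [
    {"offset": [-1.0, 2.5, 0], "delta_rot": [0, 0, 0]},
    {"offset": [-1.4, 3.5, 0], "delta_rot": [0, 0, 0]},
    {"offset": [-1.4, 3.5, 0], "delta_rot": [0, 0, 0]},
    {"offset": [-1.4, 3.5, 0], "delta_rot": [0, 0, 0]},
    {"offset": [-1.4, 3.5, 0], "delta_rot": [0, 0, 0]}
  ]
}}

```text
t: 15.65
position: [0.4731, -0.0597, 0.13]
tcp_rot: [-0.0, -0.0, 1.0, 0.0]
wrist_force: [1.1, -0.0, -0.5]
grip_width: 0.0372
gripper_force: 25.2
```

{"name": "arm_command", "arguments": {
  "series": [
    {"offset": [-1.4, 3.5, 0], "delta_rot": [0, 0, 0]},
    {"offset": [-1.4, 3.5, 0], "delta_rot": [0, 0, 0]},
    {"offset": [-1.4, 3.5, 0], "delta_rot": [0, 0, 0]},
    {"offset": [-1.4, 3.5, 0], "delta_rot": [0, 0, 0]},
    {"offset": [-1.4, 3.5, 0], "delta_rot": [0, 0, 0]}
  ]
}}

```text
t: 16.15
position: [0.543, 0.1153, 0.1297]
tcp_rot: [-0.001, -0.0, 1.0, -0.0]
wrist_force: [0.3, -0.4, -1.3]
grip_width: 0.0373
gripper_force: 25.2
```

{"name": "arm_command", "arguments": {
  "series": [
    {"offset": [-1.4, 3.5, 0], "delta_rot": [0, 0, 0]},
    {"offset": [-1.4, 3.5, 0], "delta_rot": [0, 0, 0]},
    {"offset": [-0.3, 1.2, 0], "delta_rot": [0, 0, 0]},
    {"offset": [0, 0, 1.0], "delta_rot": [0, 0, 0]},
    {"offset": [0, 0, 1.0], "delta_rot": [0, 0, 0]}
  ]
}}

```text
t: 16.65
position: [0.5734, 0.1943, 0.1091]
tcp_rot: [-0.001, 0.0, 1.0, -0.001]
wrist_force: [-0.1, -0.1, -1.1]
grip_width: 0.0374
gripper_force: 25.3
```

{"name": "arm_command", "arguments": {
  "series": [
    {"offset": [0, 0, 2.0], "delta_rot": [0, 0, 0]},
    {"offset": [0, 0, 2.0], "delta_rot": [0, 0, 0]},
    {"offset": [0, 0, 1.5], "delta_rot": [0, 0, 0]},
    {"offset": [0, 0, 0.8], "delta_rot": [0, 0, 0]},
    {"offset": [0, 0, 0], "delta_rot": [0, 0, 0]}
  ]
}}

```text
t: 17.15
position: [0.573, 0.1943, 0.0461]
tcp_rot: [-0.001, 0.0, 1.0, -0.001]
wrist_force: [0.1, -0.5, 0.2]
grip_width: 0.0371
gripper_force: 25.3
```

{"name": "arm_command", "arguments": {
  "series": [
    {"offset": [0, 0, 0], "delta_rot": [0, 0, 0]},
    {"offset": [0, 0, 0], "delta_rot": [0, 0, 0]},
    {"offset": [0, 0, 0], "delta_rot": [0, 0, 0]},
    {"offset": [0, 0, 0], "delta_rot": [0, 0, 0]},
    {"offset": [0, 0, 0], "delta_rot": [0, 0, 0]}
  ]
}}

```text
t: 17.65
position: [0.5744, 0.196, 0.0482]
tcp_rot: [0.0, -0.0, 1.0, 0.0]
wrist_force: [-0.4, -0.2, -0.9]
grip_width: 0.0373
gripper_force: 25.3
```

Run:
```python
from lib import *
X=ctrl.observe()["position"];print(X)
i=ctrl.snapshot("side")[:,:,::-1].copy();cv2.imwrite("pics/side7.png",i)
h=cv2.cvtColor(i,cv2.COLOR_BGR2HSV)
x0,x1,y0,y1=236,276,160,196
print("V rows"); 
for r in range(y0,y1): print(r," ".join("%3d"%k for k in h[r,x0:x1,2]))
```

```text
[0.5744 0.196  0.0482]
V rows
160 100 105 109 113 112 116 110  99  97 138 188 203 207 205 203 197 169 112  59  37  33  38  41  38  32  37  42  61  79 103 133 156 168 174 177 180 175 175 177 177
161 109 113 114 116 115 114 116 106  95 128 168 188 194 198 198 192 165 114  72  45  35  34  35  32  37  56  86 117 135 147 160 165 171 172 172 177 177 175 178 175
162 111 113 114 115 111 115 119 110 101 123 161 172 172 172 174 167 144 116  97  70  37  33  32  33  41  80 126 152 158 160 164 165 167 169 170 168 174 175 174 175
163 114 113 113 116 114 114 115 114  99 118 156 165 156 156 153 147 127 112 109  84  45  32  26  29  45  80 127 150 161 160 163 169 168 169 171 172 172 170 171 172
164 116 113 113 113 114 116 114 111  97 116 146 155 152 146 146 139 125 112 111  86  52  31  27  29  39  78 112 140 155 164 167 169 168 167 170 174 171 171 170 171
165 113 114 112 113 113 112 111 107  99 113 141 147 146 142 135 140 129 122 113  88  52  32  31  27  45  79 108 127 147 161 165 165 169 170 168 169 172 173 174 172
166 115 114 114 115 112 115 109 103  91 116 146 154 142 131 127 134 126 122 114  86  5
[... 4133 characters left out ...]
 180 172 158 153 146 141 139 133 134 134 132
192 202 203 203 201 201 200 203 202 204 205 204 202 201 202 202 203 203 202 202 204 206 202 200 196 195 193 188 176 162 154 147 142 136 133 131 130 133 133 136 135
193 204 202 202 200 199 198 200 199 201 203 202 202 201 202 202 202 201 201 203 203 202 195 191 183 173 163 151 145 140 135 135 133 129 131 133 137 137 140 144 147
194 201 199 197 200 198 199 199 200 202 202 201 203 204 201 201 201 201 198 198 193 187 172 163 151 140 140 137 134 135 132 134 128 135 138 139 140 151 164 170 173
195 203 207 201 204 202 199 202 202 202 200 203 202 201 201 198 193 190 185 173 162 151 143 138 134 132 135 138 136 135 138 138 140 144 153 155 160 177 194 198 195
```

Run:
```python
from lib import *
b=plane("side",(252.0,172.75),.0353);w=plane("side",(254.3,181.9),.007);print(b,w,w-b)
```

```text
[0.5752 0.1955 0.0353] [0.5792 0.1919 0.007 ] [ 0.004  -0.0036 -0.0283]
```

{"name": "arm_command", "arguments": {
  "series": [
    {"offset": [-0.3, -0.3, 0.8], "delta_rot": [0, 0, 0]},
    {"offset": [0, 0, 0.8], "delta_rot": [0, 0, 0]},
    {"offset": [0, 0, 0.6], "delta_rot": [0, 0, 0]},
    {"offset": [0, 0, 0.4], "delta_rot": [0, 0, 0]},
    {"offset": [0, 0, 0], "delta_rot": [0, 0, 0]}
  ]
}}

```text
t: 18.2
position: [0.5765, 0.1927, 0.0208]
tcp_rot: [-0.001, -0.0, 1.0, -0.0]
wrist_force: [0.2, -0.3, 0.1]
grip_width: 0.0372
gripper_force: 25.3
```

{"name": "arm_command", "arguments": {
  "series": [
    {"offset": [0, 0, 0.1], "delta_rot": [0, 0, 0]},
    {"offset": [0, 0, 0], "delta_rot": [0, 0, 0]},
    {"offset": [0, 0, 0.1], "delta_rot": [0, 0, 0]},
    {"offset": [0, 0, 0], "delta_rot": [0, 0, 0]},
    {"offset": [0, 0, 0], "delta_rot": [0, 0, 0]}
  ]
}}

```text
t: 18.7
position: [0.5774, 0.193, 0.0201]
tcp_rot: [0.0, -0.0, 1.0, 0.0]
wrist_force: [0.7, 0.5, 0.7]
grip_width: 0.0375
gripper_force: 25.4
```

{"name": "arm_command", "arguments": {
  "series": [
    {"offset": [0, 0, 0.05], "delta_rot": [0, 0, 0]},
    {"offset": [0, 0, 0], "delta_rot": [0, 0, 0]},
    {"offset": [0, 0, 0], "delta_rot": [0, 0, 0]},
    {"offset": [0, 0, 0], "delta_rot": [0, 0, 0]},
    {"offset": [0, 0, 0], "delta_rot": [0, 0, 0]}
  ]
}}

```text
t: 19.2
position: [0.5775, 0.193, 0.02]
tcp_rot: [0.0, -0.0, 1.0, 0.0]
wrist_force: [-1.7, -0.9, 5.0]
grip_width: 0.0378
gripper_force: 25.8
```

{"name": "arm_command", "arguments": {
  "series": [
    {"offset": [0, 0, 0], "delta_rot": [0, 0, 0]},
    {"offset": [0, 0, 0], "delta_rot": [0, 0, 0]},
    {"offset": [0, 0, 0], "delta_rot": [0, 0, 0]},
    {"offset": [0, 0, 0], "delta_rot": [0, 0, 0]},
    {"offset": [0, 0, 0], "delta_rot": [0, 0, 0]}
  ],
  "gripper": 6.0
}}

```text
t: 19.7
position: [0.577, 0.1928, 0.0191]
tcp_rot: [-0.0, -0.0, 1.0, -0.0]
wrist_force: [-0.3, 0.8, 0.1]
grip_width: 0.0593
gripper_force: 0.0
```

{"name": "arm_command", "arguments": {
  "series": [
    {"offset": [0, 0, -1.0], "delta_rot": [0, 0, 0]},
    {"offset": [0, 0, -2.0], "delta_rot": [0, 0, 0]},
    {"offset": [0, 0, -3.0], "delta_rot": [0, 0, 0]},
    {"offset": [0, 0, -3.0], "delta_rot": [0, 0, 0]},
    {"offset": [0, 0, -2.0], "delta_rot": [0, 0, 0]}
  ]
}}

```text
t: 20.2
position: [0.5782, 0.1933, 0.1324]
tcp_rot: [0.001, -0.0, 1.0, 0.001]
wrist_force: [0.7, 0.6, -0.8]
grip_width: 0.0595
gripper_force: 0.0
```

{"name": "arm_command", "arguments": {
  "series": [
    {"offset": [0, -4, 0], "delta_rot": [0, 0, 0]},
    {"offset": [0, -4, 0], "delta_rot": [0, 0, 0]},
    {"offset": [0, -4, 0], "delta_rot": [0, 0, 0]},
    {"offset": [0, -4, 0], "delta_rot": [0, 0, 0]},
    {"offset": [0, -4, 0], "delta_rot": [0, 0, 0]}
  ]
}}

```text
t: 20.7
position: [0.5773, -0.0086, 0.1303]
tcp_rot: [0.001, -0.0, 1.0, 0.0]
wrist_force: [0.1, 0.3, -0.5]
grip_width: 0.0598
gripper_force: 0.0
```

Run:
```python
from lib import *
o=ctrl.observe();print(o["position"],o["joints"])
for n in("top","side"):
    i=ctrl.snapshot(n)[:,:,::-1].copy();cv2.imwrite(f"pics/{n}8.png",i)
    h=cv2.cvtColor(i,cv2.COLOR_BGR2HSV)
    b=h[160:200,182:225] if n=="top" else h[150:196,238:276]
    print(n)
    for r in b[:,:,2][::1]: print("".join("%3d"%(k//3) for k in r))
```

```text
[ 0.5773 -0.0086  0.1303] [ 0.029   0.4583 -0.0769  1.8336  0.0452  0.8503  1.5015]
top
 46 50 48 48 48 47 47 47 48 48 46 45 47 46 47 48 47 48 47 47 46 45 46 46 46 46 46 47 46 46 47 46 46 46 47 46 46 46 47 47 47 47 47
 46 49 48 48 48 47 47 47 46 46 43 41 45 43 44 48 48 48 47 47 46 46 46 46 46 46 46 47 47 46 47 46 46 47 46 46 47 46 46 46 46 46 46
 46 49 48 48 48 48 46 46 42 42 42 41 42 42 41 45 46 47 47 47 47 46 46 46 46 46 47 47 46 47 47 47 46 46 46 46 47 46 46 45 45 46 46
 45 49 48 48 48 47 43 42 42 42 43 43 42 42 41 41 41 45 47 47 47 47 46 46 46 46 47 47 46 46 46 46 46 46 46 46 47 46 46 46 47 47 48
 44 49 48 48 47 43 42 43 42 43 42 42 42 42 42 41 41 41 46 47 46 47 46 46 46 46 46 47 47 46 46 46 46 46 46 47 47 48 44 43 43 43 44
 46 49 48 49 44 42 42 42 43 43 43 43 42 42 42 42 42 41 44 47 47 47 47 47 46 46 47 47 47 47 46 46 46 46 47 44 43 44 34 31 30 31 31
 50 48 49 49 44 42 43 43 43 42 43 42 42 42 42 42 42 42 41 44 46 47 48 47 48 48 48 48 47 47 47 47 47 48 45 34 31 31 31 32 32 33 32
 48 48 49 49 45 43 43 43 43 43 42 42 42 42 43 42 43 43 43 43 39 42 43 43 44 44 49 46 44 47 48 48 45 43
[... 8782 characters left out ...]
6 45 44 45
 68 67 67 68 68 67 68 67 67 67 65 64 63 63 61 56 51 50 50 49 50 51 50 51 51 52 56 56 55 55 57 54 52 48 44 44 44 44
 67 67 67 68 67 67 67 67 67 67 67 67 66 67 66 65 65 63 63 63 63 63 63 62 62 62 62 61 57 53 51 48 46 44 44 44 44 44
 66 67 67 67 66 67 67 67 67 66 67 67 67 66 66 67 67 67 67 67 66 66 64 64 61 59 54 52 49 46 44 44 43 43 44 44 44 44
 67 66 66 67 66 67 66 68 67 66 67 67 66 68 67 67 67 67 67 64 64 59 57 54 50 49 47 45 44 43 44 43 44 45 46 47 49 49
 66 66 66 66 66 65 66 67 68 67 67 67 66 66 67 66 65 64 60 57 54 49 48 45 45 45 43 44 44 43 44 45 44 47 50 54 57 59
 67 67 66 67 66 67 66 67 67 67 67 67 65 64 63 60 57 54 51 47 46 45 44 44 44 44 46 47 46 46 48 50 51 54 59 64 66 67
```

The small jar stands upright and centred in the narrow well: side base (254,181.8) against well (254.3,181.9). Next is the teether, with a −105.5° yaw turn to close across its bar.

{"name": "arm_command", "arguments": {
  "series": [
    {"offset": [-0.2, -3.7, 0], "delta_rot": [0, 0, 0]},
    {"offset": [-0.2, -3.7, 0], "delta_rot": [0, 0, 0]},
    {"offset": [-0.2, -3.6, 0], "delta_rot": [0, 0, 0]},
    {"offset": [-0.2, -3.6, 0], "delta_rot": [0, 0, 0]},
    {"offset": [-0.2, -3.6, 0], "delta_rot": [0, 0, 0]}
  ],
  "gripper": 4.5
}}

```text
t: 21.3
position: [0.5876, -0.19, 0.1301]
tcp_rot: [0.0, -0.0, 1.0, 0.0]
wrist_force: [0.1, 1.4, -0.4]
grip_width: 0.045
gripper_force: 0.0
```

{"name": "arm_command", "arguments": {
  "series": [
    {"offset": [-0.2, -3.6, 0], "delta_rot": [0, 0, 0]},
    {"offset": [0, 0, 0], "delta_rot": [0, 0, 0.147]},
    {"offset": [0, 0, 0], "delta_rot": [0, 0, 0.147]},
    {"offset": [0, 0, 0], "delta_rot": [0, 0, 0.147]},
    {"offset": [0, 0, 0], "delta_rot": [0, 0, 0.147]}
  ]
}}

```text
t: 21.8
position: [0.5896, -0.2246, 0.1299]
tcp_rot: [0.0, 0.292, 0.956, 0.0]
wrist_force: [-1.0, -0.2, -0.8]
grip_width: 0.0445
gripper_force: 0.0
```

{"name": "arm_command", "arguments": {
  "series": [
    {"offset": [0, 0, 0], "delta_rot": [0, 0, 0.147]},
    {"offset": [0, 0, 0], "delta_rot": [0, 0, 0.147]},
    {"offset": [0, 0, 0], "delta_rot": [0, 0, 0.147]},
    {"offset": [0, 0, 0], "delta_rot": [0, 0, 0.147]},
    {"offset": [0, 0, 0], "delta_rot": [0, 0, 0.147]}
  ]
}}

```text
t: 22.3
position: [0.5897, -0.2244, 0.13]
tcp_rot: [0.0, 0.616, 0.787, 0.0]
wrist_force: [-0.9, -0.3, -0.6]
grip_width: 0.045
gripper_force: 0.0
```

{"name": "arm_command", "arguments": {
  "series": [
    {"offset": [0, 0, 0.5], "delta_rot": [0, 0, 0.147]},
    {"offset": [0, 0, 1], "delta_rot": [0, 0, 0.147]},
    {"offset": [0, 0, 1.5], "delta_rot": [0, 0, 0.147]},
    {"offset": [0, 0, 1], "delta_rot": [0, 0, 0.077]},
    {"offset": [0, 0, 0.7], "delta_rot": [0, 0, 0]}
  ]
}}

```text
t: 22.8
position: [0.5893, -0.2241, 0.0819]
tcp_rot: [-0.0, 0.796, 0.606, -0.0]
wrist_force: [0.2, 1.0, -0.4]
grip_width: 0.045
gripper_force: 0.0
```

Run:
```python
from lib import *
o=ctrl.observe();print(o["position"],o["tcp_rot"],o["joints"])
out=[]
for n,(x0,y0) in(("top",(325,140)),("side",(345,205))):
    i=ctrl.snapshot(n)[:,:,::-1].copy();cv2.imwrite(f"pics/{n}9.png",i)
    out.append(cv2.resize(i[y0:y0+75,x0:x0+60],None,fx=6.6,fy=6.6,interpolation=cv2.INTER_CUBIC))
cv2.imwrite("pics/g9.png",np.hstack(out));print(out[0].shape)
```

```text
[ 0.5893 -0.2241  0.0819] [-0.0004  0.7957  0.6057 -0.    ] [ 0.0438  0.6325  0.3799  1.7316 -0.3005  0.8359  0.2909]
(495, 396, 3)
```

View pics/g9.png

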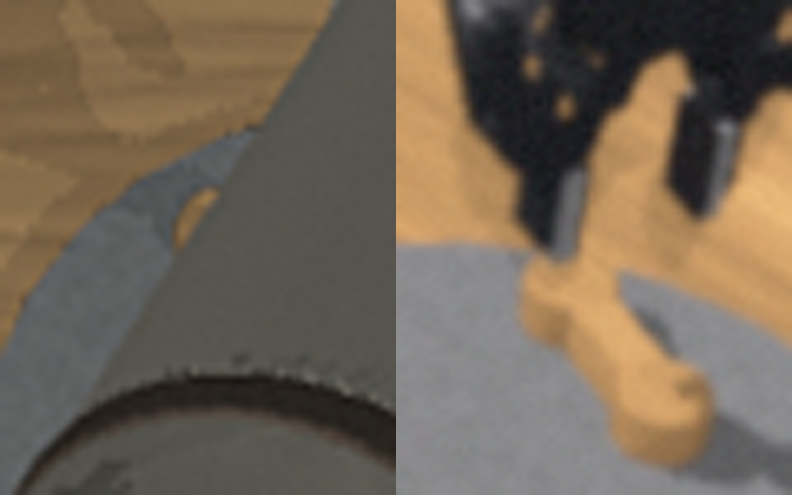

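Run:
```python
from lib import *
f=lambda u,v:np.array([(u-396)/6.6+345-.5,v/6.6+205-.5])
o=ctrl.observe();X=o["position"]
y=np.array([.9636,-.2672,0]);x=np.array([.2672,.9636,0])
for name,off,px in(("A",-.0225*y-.011*x,(580,258)),("B",.0225*y-.011*x,(705,215))):
    P=X+off+[0,0,.005];print(name,"pred",proj("side",P),"seen",f(*px),"cast diff",plane("side",f(*px),P[2])-P)
a,b=plane("side",f(665,388),.038),plane("side",f(570,267),.038);d=a-b
print(a,b,(a+b)/2,np.linalg.norm(d),np.degrees(np.arctan2(d[1],d[0])))
```

```text
A pred [371.7553 242.5799] seen [372.3788 243.5909] cast diff [-0.0013 -0.0029 -0.    ]
B pred [390.5794 236.9885] seen [391.3182 237.0758] cast diff [ 0.001  -0.0011 -0.    ]
[ 0.5849 -0.2558  0.038 ] [ 0.604  -0.1976  0.038 ] [ 0.5944 -0.2267  0.038 ] 0.06130778032434598 -108.24492482017001
```

The side view shows the fingers straddling the bar, with the heads at crop (665,388) and (570,267). The cast tip positions match the robot within 3 mm, so I shift 3 mm and descend.

{"name": "arm_command", "arguments": {
  "series": [
    {"offset": [0, 0.3, 1.5], "delta_rot": [0, 0, 0]},
    {"offset": [0, 0, 1.5], "delta_rot": [0, 0, 0]},
    {"offset": [0, 0, 1.5], "delta_rot": [0, 0, 0]},
    {"offset": [0, 0, 1.0], "delta_rot": [0, 0, 0]},
    {"offset": [0, 0, 0.4], "delta_rot": [0, 0, 0]}
  ]
}}

```text
t: 23.4
position: [0.5908, -0.2256, 0.0212]
tcp_rot: [-0.001, 0.796, 0.605, -0.001]
wrist_force: [0.1, 0.5, 0.4]
grip_width: 0.045
gripper_force: 0.0
```

{"name": "arm_command", "arguments": {
  "series": [
    {"offset": [0, 0, 0.1], "delta_rot": [0, 0, 0]},
    {"offset": [0, 0, 0], "delta_rot": [0, 0, 0]},
    {"offset": [0, 0, 0], "delta_rot": [0, 0, 0]},
    {"offset": [0, 0, 0], "delta_rot": [0, 0, 0]},
    {"offset": [0, 0, 0], "delta_rot": [0, 0, 0]}
  ]
}}

```text
t: 23.9
position: [0.5925, -0.2261, 0.0228]
tcp_rot: [0.0, 0.796, 0.606, 0.0]
wrist_force: [-0.6, 0.6, -0.3]
grip_width: 0.0451
gripper_force: 0.0
```

{"name": "arm_command", "arguments": {
  "series": [
    {"offset": [0, 0, 0.2], "delta_rot": [0, 0, 0]},
    {"offset": [0, 0, 0], "delta_rot": [0, 0, 0]},
    {"offset": [0, 0, 0], "delta_rot": [0, 0, 0]},
    {"offset": [0, 0, 0], "delta_rot": [0, 0, 0]},
    {"offset": [0, 0, 0], "delta_rot": [0, 0, 0]}
  ],
  "gripper": 1.2,
  "grip_force": 30
}}

```text
t: 24.4
position: [0.5922, -0.2259, 0.0203]
tcp_rot: [0.0, 0.796, 0.606, 0.0]
wrist_force: [-0.7, -0.4, 0.8]
grip_width: 0.0154
gripper_force: 31.7
```

{"name": "arm_command", "arguments": {
  "series": [
    {"offset": [0, 0, 0], "delta_rot": [0, 0, 0]},
    {"offset": [0, 0, 0], "delta_rot": [0, 0, 0]},
    {"offset": [0, 0, 0], "delta_rot": [0, 0, 0]},
    {"offset": [0, 0, 0], "delta_rot": [0, 0, 0]},
    {"offset": [0, 0, 0], "delta_rot": [0, 0, 0]}
  ]
}}

```text
t: 24.9
position: [0.5922, -0.226, 0.0204]
tcp_rot: [0.0, 0.796, 0.606, 0.0]
wrist_force: [-0.4, -0.1, 1.1]
grip_width: 0.0152
gripper_force: 31.8
```

{"name": "arm_command", "arguments": {
  "series": [
    {"offset": [0, 0, -1.0], "delta_rot": [0, 0, 0]},
    {"offset": [0, 0, -2.0], "delta_rot": [0, 0, 0]},
    {"offset": [0, 0, -2.5], "delta_rot": [0, 0, 0]},
    {"offset": [0, 0, -2.5], "delta_rot": [0, 0, 0]},
    {"offset": [0, 0, -2.0], "delta_rot": [0, 0, 0]}
  ]
}}

```text
t: 25.4
position: [0.5924, -0.2262, 0.1223]
tcp_rot: [0.0, 0.796, 0.605, 0.0]
wrist_force: [0.3, 0.3, -0.7]
grip_width: 0.0152
gripper_force: 31.6
```

{"name": "arm_command", "arguments": {
  "series": [
    {"offset": [0, 0, 0], "delta_rot": [0, 0, -0.14]},
    {"offset": [0, 0, 0], "delta_rot": [0, 0, -0.14]},
    {"offset": [0, 0, 0], "delta_rot": [0, 0, -0.14]},
    {"offset": [0, 0, 0], "delta_rot": [0, 0, -0.14]},
    {"offset": [0, 0, 0], "delta_rot": [0, 0, -0.14]}
  ]
}}

```text
t: 25.9
position: [0.5919, -0.2261, 0.1208]
tcp_rot: [0.0, 0.538, 0.843, -0.0]
wrist_force: [0.5, -0.2, -0.7]
grip_width: 0.0153
gripper_force: 31.6
```

{"name": "arm_command", "arguments": {
  "series": [
    {"offset": [0, 0, 0], "delta_rot": [0, 0, -0.14]},
    {"offset": [0, 0, 0], "delta_rot": [0, 0, -0.14]},
    {"offset": [0, 0, 0], "delta_rot": [0, 0, -0.14]},
    {"offset": [0, 0, 0], "delta_rot": [0, 0, -0.14]},
    {"offset": [0, 0, 0], "delta_rot": [0, 0, -0.14]}
  ]
}}

```text
t: 26.4
position: [0.5918, -0.2262, 0.1208]
tcp_rot: [-0.0, 0.216, 0.976, -0.0]
wrist_force: [-0.0, -0.3, 0.0]
grip_width: 0.0149
gripper_force: 31.6
```

{"name": "arm_command", "arguments": {
  "series": [
    {"offset": [0, 0, 0], "delta_rot": [0, 0, -0.14]},
    {"offset": [0, 0, 0], "delta_rot": [0, 0, -0.139]},
    {"offset": [0, 0, 0], "delta_rot": [0, 0, 0]},
    {"offset": [0.3, 2.0, 0], "delta_rot": [0, 0, 0]},
    {"offset": [0.6, 3.6, 0], "delta_rot": [0, 0, 0]}
  ]
}}

```text
t: 26.9
position: [0.5916, -0.1732, 0.1206]
tcp_rot: [0.0, 0.086, 0.996, -0.001]
wrist_force: [1.2, 0.3, -0.3]
grip_width: 0.0153
gripper_force: 31.5
```

{"name": "arm_command", "arguments": {
  "series": [
    {"offset": [0.6, 4, 0], "delta_rot": [0, 0, 0]},
    {"offset": [0.7, 4, 0], "delta_rot": [0, 0, 0]},
    {"offset": [0.7, 4, 0], "delta_rot": [0, 0, 0]},
    {"offset": [0.7, 4, 0], "delta_rot": [0, 0, 0]},
    {"offset": [0.7, 4, 0], "delta_rot": [0, 0, 0]}
  ]
}}

```text
t: 27.4
position: [0.5907, 0.035, 0.1207]
tcp_rot: [0.0, 0.083, 0.997, -0.0]
wrist_force: [1.1, -0.6, -1.0]
grip_width: 0.015
gripper_force: 31.6
```

{"name": "arm_command", "arguments": {
  "series": [
    {"offset": [0.7, 4, 0], "delta_rot": [0, 0, 0]},
    {"offset": [0.7, 4, 0], "delta_rot": [0, 0, 0]},
    {"offset": [0.7, 4, 0], "delta_rot": [0, 0, 0]},
    {"offset": [0.7, 4, 0], "delta_rot": [0, 0, 0]},
    {"offset": [0.7, 4, 0], "delta_rot": [0, 0, 0]}
  ]
}}

```text
t: 27.9
position: [0.5884, 0.238, 0.1207]
tcp_rot: [0.0, 0.083, 0.997, -0.0]
wrist_force: [1.6, -0.2, -0.0]
grip_width: 0.015
gripper_force: 31.6
```

{"name": "arm_command", "arguments": {
  "series": [
    {"offset": [0.4, 3, 0], "delta_rot": [0, 0, 0]},
    {"offset": [0.2, 3, 0], "delta_rot": [0, 0, 0]},
    {"offset": [0, 0, 0], "delta_rot": [0, 0, 0]},
    {"offset": [0, 0, 0], "delta_rot": [0, 0, 0]},
    {"offset": [0, 0, 0], "delta_rot": [0, 0, 0]}
  ]
}}

```text
t: 28.4
position: [0.5926, 0.2949, 0.1202]
tcp_rot: [-0.0, 0.082, 0.997, -0.001]
wrist_force: [0.2, -0.3, -0.6]
grip_width: 0.0149
gripper_force: 31.5
```

Run:
```python
from lib import *
o=ctrl.observe();q=o["tcp_rot"];print(o["position"],o["joints"]);
from scipy.spatial.transform import Rotation as R
m=R.from_quat([q[1],q[2],q[3],q[0]]).as_matrix();print("yaw y",np.degrees(np.arctan2(m[1,1],m[0,1])))
c=[plane("top",(115+u/4-.4,135+v/4-.4),.010)[:2] for u,v in((122,36),(458,92),(375,502),(26,441))]
for i in range(4):
    d=c[(i+1)%4]-c[i];print(np.linalg.norm(d),np.degrees(np.arctan2(d[1],d[0])))
h=cv2.imread("pics/side5.png");h2=cv2.cvtColor(cv2.imread("pics/top5.png"),cv2.COLOR_BGR2HSV)
m=((h2[:,:,2]<85)&(h2[:,:,1]<90)).astype(np.uint8)
for k in blobs(m,(140,145,182,200),400):
    r=cv2.minAreaRect(k);b=[plane("top",p,.011)[:2] for p in cv2.boxPoints(r)];print(r)
    for i in range(2):
        d=b[i+1]-b[i];print(np.linalg.norm(d),np.degrees(np.arctan2(d[1],d[0])))
```

```text
[0.5926 0.2949 0.1202] [-0.4489  0.6035 -0.0764  1.6144  0.0559  0.9267  0.8603]
yaw y 80.54438668932013
0.22095524972821026 -98.05731606730777
0.26655802776943777 171.5197314813503
0.22161332508207818 81.82409685647659
0.26610503494046445 -8.622583579459253
((160.91177368164062, 172.85293579101562), (27.8915958404541, 48.26458740234375), 14.03624439239502)
0.12549885615429954 -9.45279964604301
0.07272652684534289 -102.70505892170617
```

{"name": "arm_command", "arguments": {
  "series": [
    {"offset": [0, 0.15, 1.5], "delta_rot": [0, 0, 0]},
    {"offset": [0, 0, 2.5], "delta_rot": [0, 0, 0]},
    {"offset": [0, 0, 2.5], "delta_rot": [0, 0, 0]},
    {"offset": [0, 0, 2.0], "delta_rot": [0, 0, 0]},
    {"offset": [0, 0, 1.2], "delta_rot": [0, 0, 0]}
  ]
}}

```text
t: 28.9
position: [0.5913, 0.296, 0.0203]
tcp_rot: [-0.002, 0.082, 0.997, -0.001]
wrist_force: [-0.5, -0.1, -1.3]
grip_width: 0.0152
gripper_force: 31.5
```

{"name": "arm_command", "arguments": {
  "series": [
    {"offset": [0, 0, 0.4], "delta_rot": [0, 0, 0]},
    {"offset": [0, 0, 0.3], "delta_rot": [0, 0, 0]},
    {"offset": [0, 0, 0], "delta_rot": [0, 0, 0]},
    {"offset": [0, 0, 0], "delta_rot": [0, 0, 0]},
    {"offset": [0, 0, 0], "delta_rot": [0, 0, 0]}
  ]
}}

```text
t: 29.4
position: [0.5933, 0.2988, 0.0174]
tcp_rot: [0.001, 0.081, 0.997, 0.001]
wrist_force: [-0.3, 0.1, -0.4]
grip_width: 0.015
gripper_force: 31.5
```

{"name": "arm_command", "arguments": {
  "series": [
    {"offset": [0, -0.15, 0.3], "delta_rot": [0, 0, 0]},
    {"offset": [0, 0, 0.2], "delta_rot": [0, 0, 0]},
    {"offset": [0, 0, 0.1], "delta_rot": [0, 0, 0]},
    {"offset": [0, 0, 0], "delta_rot": [0, 0, 0]},
    {"offset": [0, 0, 0], "delta_rot": [0, 0, 0]}
  ]
}}

```text
t: 29.9
position: [0.5923, 0.2969, 0.0102]
tcp_rot: [-0.0, 0.081, 0.997, -0.0]
wrist_force: [0.2, 1.2, 0.1]
grip_width: 0.0152
gripper_force: 31.5
```

{"name": "arm_command", "arguments": {
  "series": [
    {"offset": [0, 0, 0.1], "delta_rot": [0, 0, 0]},
    {"offset": [0, 0, 0], "delta_rot": [0, 0, 0]},
    {"offset": [0, 0, 0.1], "delta_rot": [0, 0, 0]},
    {"offset": [0, 0, 0], "delta_rot": [0, 0, 0]},
    {"offset": [0, 0, 0], "delta_rot": [0, 0, 0]}
  ]
}}

```text
t: 30.4
position: [0.5925, 0.297, 0.0093]
tcp_rot: [0.0, 0.081, 0.997, 0.0]
wrist_force: [-1.9, -1.0, 6.0]
grip_width: 0.0153
gripper_force: 32.5
```

{"name": "arm_command", "arguments": {
  "series": [
    {"offset": [0, 0, 0], "delta_rot": [0, 0, 0]},
    {"offset": [0, 0, 0], "delta_rot": [0, 0, 0]},
    {"offset": [0, 0, 0], "delta_rot": [0, 0, 0]},
    {"offset": [0, 0, 0], "delta_rot": [0, 0, 0]},
    {"offset": [0, 0, 0], "delta_rot": [0, 0, 0]}
  ],
  "gripper": 2.6
}}

```text
t: 30.9
position: [0.5923, 0.2968, 0.0081]
tcp_rot: [-0.0, 0.081, 0.997, -0.0]
wrist_force: [-0.0, -0.7, -0.3]
grip_width: 0.026
gripper_force: 0.0
```

{"name": "arm_command", "arguments": {
  "series": [
    {"offset": [0, 0, -1.0], "delta_rot": [0, 0, 0]},
    {"offset": [0, 0, -2.0], "delta_rot": [0, 0, 0]},
    {"offset": [0, 0, -3.0], "delta_rot": [0, 0, 0]},
    {"offset": [0, 0, -4.0], "delta_rot": [0, 0, 0]},
    {"offset": [0, 0, -3.0], "delta_rot": [0, 0, 0]}
  ]
}}

```text
t: 31.4
position: [0.5931, 0.2973, 0.1414]
tcp_rot: [0.001, 0.081, 0.997, 0.001]
wrist_force: [1.0, 0.1, 0.1]
grip_width: 0.0261
gripper_force: 0.0
```

{"name": "arm_command", "arguments": {
  "series": [
    {"offset": [0.7, -4, 0], "delta_rot": [0, 0, 0]},
    {"offset": [0.7, -4, 0], "delta_rot": [0, 0, 0]},
    {"offset": [0.7, -4, 0], "delta_rot": [0, 0, 0]},
    {"offset": [0.7, -4, 0], "delta_rot": [0, 0, 0]},
    {"offset": [0.7, -4, 0], "delta_rot": [0, 0, 0]}
  ],
  "gripper": 8.5
}}

```text
t: 31.9
position: [0.5252, 0.1037, 0.1393]
tcp_rot: [0.001, 0.081, 0.997, 0.0]
wrist_force: [-0.1, -0.2, 0.1]
grip_width: 0.085
gripper_force: 0.0
```

{"name": "arm_command", "arguments": {
  "series": [
    {"offset": [0.7, -4, 0], "delta_rot": [0, 0, 0]},
    {"offset": [0.7, -4, 0], "delta_rot": [0, 0, 0]},
    {"offset": [0, 0, 0], "delta_rot": [0, 0, 0]},
    {"offset": [0, 0, 0], "delta_rot": [0, 0, 0]},
    {"offset": [0, 0, 0], "delta_rot": [0, 0, 0]}
  ]
}}

```text
t: 32.4
position: [0.4997, 0.0297, 0.139]
tcp_rot: [0.001, 0.08, 0.997, 0.001]
wrist_force: [0.5, 0.5, -1.4]
grip_width: 0.0851
gripper_force: 0.0
```

Run:
```python
from lib import *
print(ctrl.observe()["position"])
bx={"top":(140,145,182,202),"side":(205,140,268,185)}
for n in M:
    i=ctrl.snapshot(n)[:,:,::-1].copy();cv2.imwrite(f"pics/{n}10.png",i);h=cv2.cvtColor(i,cv2.COLOR_BGR2HSV)
    m=((h[:,:,1]>85)&(h[:,:,0]<25)).astype(np.uint8)
    for c in blobs(m,bx[n],60): print(n,cv2.minAreaRect(c),cv2.contourArea(c),plane(n,cv2.minAreaRect(c)[0],.020),cv2.boundingRect(c))
    m=((h[:,:,1]>200)&(h[:,:,0]<16)&(h[:,:,2]>80)).astype(np.uint8)
    for c in blobs(m,(0,0,560,420)):print(n,"ball",cv2.minEnclosingCircle(c),plane(n,cv2.minEnclosingCircle(c)[0],.028))
```

```text
[0.4997 0.0297 0.139 ]
side ((236.49998474121094, 161.5), (10.973400115966797, 30.886104583740234), 74.47589111328125) 267.5 [0.5895 0.2894 0.02  ] (221, 154, 31, 16)
side ((228.5, 149.0), (18.0, 47.0), 90.0) 581.0 [0.611  0.3619 0.02  ] (205, 140, 48, 19)
side ball ((277.58056640625, 228.8127899169922), 12.657926559448242) [ 0.4889 -0.0216  0.028 ]
top ((161.33798217773438, 173.58047485351562), (13.341341972351074, 34.41880798339844), 13.392498016357422) 313.5 [0.5937 0.2986 0.02  ] (152, 157, 19, 34)
```

The teether lies flat and centred, about 4 mm off across the tray and about 2 mm along it, and its angle matches the tray. Now the ball, at about (0.487,−0.0205).

{"name": "arm_command", "arguments": {
  "series": [
    {"offset": [0.2, -2.6, 1.0], "delta_rot": [0, 0, 0]},
    {"offset": [0.2, -2.5, 1.0], "delta_rot": [0, 0, 0]},
    {"offset": [0, 0, 2.0], "delta_rot": [0, 0, 0]},
    {"offset": [0, 0, 2.0], "delta_rot": [0, 0, 0]},
    {"offset": [0, 0, 1.5], "delta_rot": [0, 0, 0]}
  ]
}}

```text
t: 33.0
position: [0.4867, -0.0202, 0.0622]
tcp_rot: [-0.0, 0.08, 0.997, 0.0]
wrist_force: [-0.1, 0.4, -0.7]
grip_width: 0.0847
gripper_force: 0.0
```

{"name": "arm_command", "arguments": {
  "series": [
    {"offset": [0, 0, 1.5], "delta_rot": [0, 0, 0]},
    {"offset": [0, 0, 1.5], "delta_rot": [0, 0, 0]},
    {"offset": [0, 0, 1.5], "delta_rot": [0, 0, 0]},
    {"offset": [0, 0, 1.0], "delta_rot": [0, 0, 0]},
    {"offset": [0, 0, 0], "delta_rot": [0, 0, 0]}
  ]
}}

```text
t: 33.5
position: [0.4859, -0.0203, 0.007]
tcp_rot: [-0.001, 0.08, 0.997, 0.0]
wrist_force: [-0.3, 0.1, -0.2]
grip_width: 0.0849
gripper_force: 0.0
```

{"name": "arm_command", "arguments": {
  "series": [
    {"offset": [0, 0, 0.4], "delta_rot": [0, 0, 0]},
    {"offset": [0, 0, 0], "delta_rot": [0, 0, 0]},
    {"offset": [0, 0, 0], "delta_rot": [0, 0, 0]},
    {"offset": [0, 0, 0], "delta_rot": [0, 0, 0]},
    {"offset": [0, 0, 0], "delta_rot": [0, 0, 0]}
  ]
}}

```text
t: 34.0
position: [0.4871, -0.0213, 0.0047]
tcp_rot: [0.0, 0.081, 0.997, 0.0]
wrist_force: [0.4, 0.2, -0.3]
grip_width: 0.0849
gripper_force: 0.0
```

Run:
```python
from lib import *
print(ctrl.observe()["position"])
i=ctrl.snapshot("side")[:,:,::-1].copy();cv2.imwrite("pics/side11.png",i)
cv2.imwrite("pics/g11.png",cv2.resize(i[180:260,235:320],None,fx=6,fy=6,interpolation=cv2.INTER_CUBIC))
```

```text
[ 0.4871 -0.0213  0.0047]
```

View pics/g11.png

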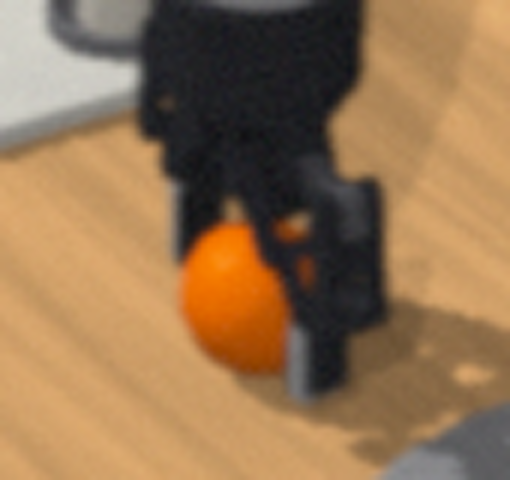

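The fingers straddle the ball evenly: ball centre crop (258,298), pad middle about (263,292). Close and lift.

{"name": "arm_command", "arguments": {
  "series": [
    {"offset": [0, 0, 0], "delta_rot": [0, 0, 0]},
    {"offset": [0, 0, 0], "delta_rot": [0, 0, 0]},
    {"offset": [0, 0, 0], "delta_rot": [0, 0, 0]},
    {"offset": [0, 0, 0], "delta_rot": [0, 0, 0]},
    {"offset": [0, 0, 0], "delta_rot": [0, 0, 0]}
  ],
  "gripper": 5.3,
  "grip_force": 25
}}

```text
t: 34.55
position: [0.487, -0.0213, 0.0046]
tcp_rot: [0.0, 0.081, 0.997, 0.0]
wrist_force: [-1.3, 0.4, 5.6]
grip_width: 0.0576
gripper_force: 26.0
```

{"name": "arm_command", "arguments": {
  "series": [
    {"offset": [0, 0, 0], "delta_rot": [0, 0, 0]},
    {"offset": [0, 0, 0], "delta_rot": [0, 0, 0]},
    {"offset": [0, 0, 0], "delta_rot": [0, 0, 0]},
    {"offset": [0, 0, 0], "delta_rot": [0, 0, 0]},
    {"offset": [0, 0, 0], "delta_rot": [0, 0, 0]}
  ]
}}

```text
t: 35.05
position: [0.487, -0.0213, 0.0046]
tcp_rot: [0.0, 0.081, 0.997, 0.0]
wrist_force: [-1.8, -1.0, 5.8]
grip_width: 0.0575
gripper_force: 26.0
```

{"name": "arm_command", "arguments": {
  "series": [
    {"offset": [0, 0, -1.0], "delta_rot": [0, 0, 0]},
    {"offset": [0, 0, -1.5], "delta_rot": [0, 0, 0]},
    {"offset": [0, 0, -2.0], "delta_rot": [0, 0, 0]},
    {"offset": [0, 0, -2.0], "delta_rot": [0, 0, 0]},
    {"offset": [0, 0, -2.0], "delta_rot": [0, 0, 0]}
  ]
}}

```text
t: 35.55
position: [0.4864, -0.0213, 0.0903]
tcp_rot: [-0.0, 0.081, 0.997, 0.0]
wrist_force: [-0.5, 0.6, -0.0]
grip_width: 0.0574
gripper_force: 27.0
```

```bash
cat > ball.py <<'E'
from lib import *
print(ctrl.observe()["position"],ctrl.observe()["grip_width"])
i=ctrl.snapshot("side")[:,:,::-1].copy();h=cv2.cvtColor(i,cv2.COLOR_BGR2HSV)
m=((h[:,:,1]>180)&(h[:,:,0]<16)&(h[:,:,2]>80)).astype(np.uint8)
for c in blobs(m,(0,0,560,420)):
    r=cv2.minEnclosingCircle(c);print(r,cv2.boundingRect(c),cv2.contourArea(c))
E
python3 ball.py; python3 -c "
from lib import *
X=ctrl.observe()['position'];print(proj('side',X+[0,0,.0234]))"
```

```text
[ 0.4864 -0.0213  0.0903] 0.05738612611549107
((275.0, 198.0), 13.341764450073242) (265, 185, 15, 27) 266.0
[277.6027 196.4197]
```

{"name": "arm_command", "arguments": {
  "series": [
    {"offset": [0.5, 1.6, 0], "delta_rot": [0, 0, 0]},
    {"offset": [0.9, 2.8, 0], "delta_rot": [0, 0, 0]},
    {"offset": [0.9, 2.8, 0], "delta_rot": [0, 0, 0]},
    {"offset": [0.9, 2.8, 0], "delta_rot": [0, 0, 0]},
    {"offset": [0.9, 2.8, 0], "delta_rot": [0, 0, 0]}
  ]
}}

```text
t: 36.1
position: [0.4665, 0.1126, 0.0895]
tcp_rot: [0.0, 0.081, 0.997, 0.0]
wrist_force: [0.8, 1.0, -1.6]
grip_width: 0.058
gripper_force: 27.0
```

{"name": "arm_command", "arguments": {
  "series": [
    {"offset": [0.9, 2.8, 0], "delta_rot": [0, 0, 0]},
    {"offset": [0.9, 2.8, 0], "delta_rot": [0, 0, 0]},
    {"offset": [0.9, 2.8, 0], "delta_rot": [0, 0, 0]},
    {"offset": [0.5, 1.6, 0], "delta_rot": [0, 0, 0]},
    {"offset": [0, 0, 0], "delta_rot": [0, 0, 0]}
  ]
}}

```text
t: 36.6
position: [0.4505, 0.2187, 0.0895]
tcp_rot: [-0.0, 0.078, 0.997, 0.001]
wrist_force: [-0.5, -0.7, -0.8]
grip_width: 0.0573
gripper_force: 27.0
```

{"name": "arm_command", "arguments": {
  "series": [
    {"offset": [0, 0, 1.0], "delta_rot": [0, 0, 0]},
    {"offset": [0, 0, 1.5], "delta_rot": [0, 0, 0]},
    {"offset": [0, 0, 1.8], "delta_rot": [0, 0, 0]},
    {"offset": [0, 0, 1.5], "delta_rot": [0, 0, 0]},
    {"offset": [0, 0, 0.8], "delta_rot": [0, 0, 0]}
  ]
}}

```text
t: 37.1
position: [0.4507, 0.213, 0.0215]
tcp_rot: [-0.001, 0.082, 0.997, -0.001]
wrist_force: [-0.1, -0.2, -0.1]
grip_width: 0.0574
gripper_force: 27.0
```

{"name": "arm_command", "arguments": {
  "series": [
    {"offset": [0, 0, 0], "delta_rot": [0, 0, 0]},
    {"offset": [0, 0, 0], "delta_rot": [0, 0, 0]},
    {"offset": [0, 0, 0], "delta_rot": [0, 0, 0]},
    {"offset": [0, 0, 0], "delta_rot": [0, 0, 0]},
    {"offset": [0, 0, 0], "delta_rot": [0, 0, 0]}
  ]
}}

```text
t: 37.6
position: [0.4518, 0.2158, 0.0238]
tcp_rot: [0.0, 0.081, 0.997, 0.0]
wrist_force: [-0.0, -0.2, -1.2]
grip_width: 0.0571
gripper_force: 27.0
```

```bash
cat >> ball.py <<'E'
c=max(blobs(m,(0,0,560,420)),key=cv2.contourArea)[:,0,:].astype(float)
from scipy.optimize import least_squares
# visible left / lower rim of the ball: circle through the left-hand contour points
L=c[c[:,0]<c[:,0].min()+8]
f=least_squares(lambda p:np.hypot(L[:,0]-p[0],L[:,1]-p[1])-p[2],[c[:,0].min()+11,c[:,1].mean(),11.5]).x
z=ctrl.observe()["position"][2]-.0046+.028
b=plane("side",f[:2],z);w=plane("side",(210.2,194.2),.009)
print("fit",f,"ball",b,"tray",w,"go",w-b)
E
python3 ball.py
```

```text
[0.4518 0.2158 0.0238] 0.05713989411202864
((204.0, 182.0), 10.440406799316406) (197, 172, 11, 21) 144.0
fit [207.4474 181.6097  10.3728] ball [0.4524 0.2148 0.0472] tray [0.4555 0.2123 0.009 ] go [ 0.0031 -0.0024 -0.0382]
```

{"name": "arm_command", "arguments": {
  "series": [
    {"offset": [0, 0, 0.4], "delta_rot": [0, 0, 0]},
    {"offset": [0, 0, 0.3], "delta_rot": [0, 0, 0]},
    {"offset": [0, 0, 0.2], "delta_rot": [0, 0, 0]},
    {"offset": [0, 0, 0.1], "delta_rot": [0, 0, 0]},
    {"offset": [0, 0, 0], "delta_rot": [0, 0, 0]}
  ]
}}

```text
t: 38.15
position: [0.4512, 0.2154, 0.013]
tcp_rot: [-0.0, 0.081, 0.997, -0.0]
wrist_force: [0.5, 0.0, -0.1]
grip_width: 0.0577
gripper_force: 27.0
```

{"name": "arm_command", "arguments": {
  "series": [
    {"offset": [0, 0, 0.1], "delta_rot": [0, 0, 0]},
    {"offset": [0, 0, 0], "delta_rot": [0, 0, 0]},
    {"offset": [0, 0, 0.1], "delta_rot": [0, 0, 0]},
    {"offset": [0, 0, 0], "delta_rot": [0, 0, 0]},
    {"offset": [0, 0, 0], "delta_rot": [0, 0, 0]}
  ]
}}

```text
t: 38.65
position: [0.4517, 0.2156, 0.0117]
tcp_rot: [0.0, 0.081, 0.997, 0.0]
wrist_force: [-0.8, -0.3, 4.6]
grip_width: 0.0577
gripper_force: 27.3
```

{"name": "arm_command", "arguments": {
  "series": [
    {"offset": [0, 0, 0.05], "delta_rot": [0, 0, 0]},
    {"offset": [0, 0, 0], "delta_rot": [0, 0, 0]},
    {"offset": [0, 0, 0], "delta_rot": [0, 0, 0]},
    {"offset": [0, 0, 0], "delta_rot": [0, 0, 0]},
    {"offset": [0, 0, 0], "delta_rot": [0, 0, 0]}
  ]
}}

```text
t: 39.15
position: [0.4518, 0.2155, 0.0116]
tcp_rot: [0.0, 0.081, 0.997, 0.0]
wrist_force: [-2.6, -1.1, 10.0]
grip_width: 0.0575
gripper_force: 27.7
```

{"name": "arm_command", "arguments": {
  "series": [
    {"offset": [0, 0, -0.05], "delta_rot": [0, 0, 0]},
    {"offset": [0, 0, 0], "delta_rot": [0, 0, 0]},
    {"offset": [0, 0, 0], "delta_rot": [0, 0, 0]},
    {"offset": [0, 0, 0], "delta_rot": [0, 0, 0]},
    {"offset": [0, 0, 0], "delta_rot": [0, 0, 0]}
  ],
  "gripper": 7.4
}}

```text
t: 39.65
position: [0.4513, 0.2155, 0.0111]
tcp_rot: [-0.0, 0.081, 0.997, -0.0]
wrist_force: [0.1, -0.5, 0.0]
grip_width: 0.074
gripper_force: 0.0
```

{"name": "arm_command", "arguments": {
  "series": [
    {"offset": [0, 0, -0.5], "delta_rot": [0, 0, 0]},
    {"offset": [0, 0, -1.5], "delta_rot": [0, 0, 0]},
    {"offset": [0, 0, -3.0], "delta_rot": [0, 0, 0]},
    {"offset": [0, 0, -4.0], "delta_rot": [0, 0, 0]},
    {"offset": [0, 0, -4.0], "delta_rot": [0, 0, 0]}
  ]
}}

```text
t: 40.15
position: [0.4508, 0.2152, 0.1426]
tcp_rot: [-0.001, 0.081, 0.997, -0.0]
wrist_force: [0.2, 0.4, 0.5]
grip_width: 0.074
gripper_force: 0.0
```

{"name": "arm_command", "arguments": {
  "series": [
    {"offset": [0, -4, -1], "delta_rot": [0, 0, 0]},
    {"offset": [0, -4, -1], "delta_rot": [0, 0, 0]},
    {"offset": [0, -4, -1], "delta_rot": [0, 0, 0]},
    {"offset": [0, -4, 0], "delta_rot": [0, 0, 0]},
    {"offset": [0, -4, 0], "delta_rot": [0, 0, 0]}
  ]
}}

```text
t: 40.65
position: [0.4191, 0.0167, 0.1722]
tcp_rot: [0.001, 0.081, 0.997, 0.0]
wrist_force: [1.2, -0.9, 0.6]
grip_width: 0.0741
gripper_force: 0.0
```

{"name": "arm_command", "arguments": {
  "series": [
    {"offset": [0, -4, 0], "delta_rot": [0, 0, 0]},
    {"offset": [0, -4, 0], "delta_rot": [0, 0, 0]},
    {"offset": [0, -3, 0], "delta_rot": [0, 0, 0]},
    {"offset": [0, 0, 0], "delta_rot": [0, 0, 0]},
    {"offset": [0, 0, 0], "delta_rot": [0, 0, 0]}
  ]
}}

```text
t: 41.15
position: [0.4014, -0.0907, 0.1716]
tcp_rot: [0.0, 0.082, 0.997, 0.0]
wrist_force: [0.3, 0.2, -0.2]
grip_width: 0.0742
gripper_force: 0.0
```

Run:
```python
from lib import *
print(ctrl.observe()["position"],ctrl.observe()["wrist_force"])
S={}
for n in M:
    i=ctrl.snapshot(n)[:,:,::-1].copy();cv2.imwrite(f"pics/{n}12.png",i);h=cv2.cvtColor(i,cv2.COLOR_BGR2HSV)
    m=((h[:,:,1]>180)&(h[:,:,0]<16)&(h[:,:,2]>80)).astype(np.uint8)
    for c in blobs(m,(0,0,560,420)):
        e=cv2.minEnclosingCircle(c);S[n]=e[0];print(n,"ball",e,plane(n,e[0],.035))
    m=((h[:,:,1]<40)&(h[:,:,2]>(122 if n=="top" else 172))).astype(np.uint8)
    b=((h[:,:,1]>85)&(h[:,:,0]<25)).astype(np.uint8)
    for c in blobs(b,(140,145,182,202) if n=="top" else (216,152,256,172),60):print(n,"teether",cv2.minAreaRect(c))
print(tri(S["top"],S["side"]) if len(S)==2 else S, "tray top",plane("top",(190.3,228.4),.011),"side",plane("side",(210.2,194.2),.009))
a=cv2.imread("pics/top0.png").astype(int)[150:280,380:450];b=cv2.imread("pics/top12.png").astype(int)[150:280,380:450]
print("changed px near rattle/mid jar",(abs(a-b).max(2)>40).sum())
```

```text
[ 0.4014 -0.0907  0.1716] [ 0.2802  0.2225 -0.1817]
side ball ((208.625, 185.75), 11.756082534790039) [0.4538 0.2132 0.035 ]
side teether ((232.1622772216797, 163.0320587158203), (10.934453010559082, 21.930335998535156), 79.3803482055664)
top ball ((188.65286254882812, 228.14968872070312), 11.886621475219727) [0.4551 0.2179 0.035 ]
top teether ((161.33798217773438, 173.58047485351562), (13.341341972351074, 34.41880798339844), 13.392498016357422)
(array([0.456 , 0.2184, 0.0313]), np.float64(0.001063968448498553)) tray top [0.4573 0.2187 0.011 ] side [0.4555 0.2123 0.009 ]
changed px near rattle/mid jar 745
```

Run:
```python
from lib import *
for k in("side0","side12","top0","top12"):
    n=k[:-1].rstrip("01");n="side" if "side" in k else "top"
    h=cv2.cvtColor(cv2.imread(f"pics/{k}.png"),cv2.COLOR_BGR2HSV)
    m=((h[:,:,1]<40)&(h[:,:,2]>(122 if n=="top" else 172))).astype(np.uint8)
    for c in blobs(m,(405,225,435,255) if n=="top" else (350,295,392,335),150):print(k,"mid",cv2.fitEllipse(cv2.convexHull(c))[0])
    b=((h[:,:,1]>85)&(h[:,:,0]<25)).astype(np.uint8)
    for c in blobs(b,(395,180,432,201) if n=="top" else (386,280,434,316),100):print(k,"rattle",cv2.minAreaRect(c))
    if "12" in k:
        for c in blobs(m,(135,165,215,240) if n=="top" else (180,145,270,176),80):print(k,"jar",cv2.minEnclosingCircle(c))
```

```text
side0 mid (370.38037109375, 314.10174560546875)
side0 rattle ((410.4000549316406, 296.2000427246094), (46.51021194458008, 19.677398681640625), 26.56505012512207)
side12 mid (368.42047119140625, 316.7283020019531)
side12 rattle ((410.2000732421875, 296.60003662109375), (46.51021194458008, 19.677398681640625), 26.56505012512207)
side12 jar ((195.0, 162.5), 10.30786418914795)
top0 mid (419.1503601074219, 238.31837463378906)
top0 rattle ((415.7381286621094, 192.92430114746094), (15.822773933410645, 37.861637115478516), 68.5522689819336)
top12 mid (419.0874938964844, 238.4368133544922)
top12 rattle ((413.5, 188.5), (17.0, 35.0), 90.0)
top12 jar ((146.4705810546875, 218.5294189453125), 12.062520027160645)
top12 jar ((199.60000610351562, 177.39999389648438), 7.2471604347229)
top12 jar ((197.9268341064453, 187.0), 27.246139526367188)
top12 jar ((150.80218505859375, 185.1386260986328), 21.256486892700195)
```

The middle jar is unmoved in the top view and the rattle in the side view, where neither is disturbed by shadow or the arm. All four packed items are in place and the gripper is clear, so I'm handing in.

```bash
python3 -c "
from rig import ctrl
print(ctrl.close_job())"
```

```text
the job is handed in; nothing more can be done
None
```

I packed the caddy in the order asked and handed it in at about 41 s; by the camera checks each item is within about 4 mm of its holder's centre, everything is released, and the middle jar and rattle are unmoved.

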